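# Load two price-label rolls on the spring spindle and mount it in the counter dispenser

### The arm

A 7-joint arm with a two-finger parallel gripper is mounted at the origin on the work surface. World frame = base frame: x ahead of the robot, y to its left, z up, the work surface at z = 0. Lengths are in m, angles in rad, forces in N, time in s.
With the tool pointing down it reaches from about 0.425 to 1.025 m from the base axis. Payload 3.6 kg.
Tool frame: the origin (TCP) lies at the very end of the fingers, on their centre line; the grasp point (between the pads) lies arm.tcp_to_grasp behind it (arm.tcp_to_grasp is the distance from the TCP to the grasp point, in m); z points along the fingers, y is the direction in which the jaws open and shut (so a half turn about z gives the same grasp; the last joint's range is limited). The gripper opens to 85 mm and grips with 20 to 120 N. Pads are 22 mm wide; open, the fingers measure 114 mm over their backs; the gripper's body (76 mm by 85 mm) begins 54 mm behind the grasp point. The pads swing forward as they close: fully open they stand 13 mm farther back than shut.
Start: joints at [1.25, 0.591, 0.048, 1.609, -0.033, 0.943, -0.034], TCP at [0.163, -0.706, 0.231] pointing down, gripper open.
Joint ranges: [-2.69, 2.69], [-0.47, 2.24], [-1.27, 1.36], [0.19, 2.51], [-1.53, 4.68], [0.08, 2.07], [-3.09, 3.09]. Speed limits (rad/s): [2.57, 2.57, 3.14, 3.14, 3.14, 3.14, 3.14].

### API

Orientations are given as a rotation vector (axis times angle).
In Python, from plant import arm, eyes, job_done gives the robot as it stands.
- The arm moves only by the tool play_rows, never from a script. Its argument "commands" is a list of rows, each a list of 7 numbers: the turn, a rotation vector about the tool's x, y, z in degrees, then the shift along the tool's x, y, z in cm, then the closure in counts, from 0 (fully open) to 255 (shut). A call has 1 to 12 rows; each row is the pose to reach, as a shift and turn from the pose measured when the call began, along the tool's axes at that moment; what a row does not reach only later rows make up. A row lasts 1/10 s, in which the tool goes at most 50 mm and 8.59 degrees, less where a joint would pass 70% of its speed; a pose out of reach is approached as far as the arm can. A call with a gripper value outside its range is refused whole. The fingers move at their own pace and stop on an object; "grip_force" is the grip in N (left out, the last holds). Time passes only in rows, so rows that repeat a pose let the fingers close. It gives the time, the measured TCP pose, the force and the opening at its end, in the units of the state.
- arm.get_obs(): the state, without advancing time (a new reading comes with each control period).
- eyes.read_camera(name): name is "scene" or "top"; returns (picture, depth): 400x640x3 uint8, blue, green, red; 400x640 float32, m along the optical axis (not along the pixel's ray), 0 where there is no reading.
- eyes.camera_model(name): a dict with "intrinsics" (3x3 intrinsics, pixels), "distortion" ([k1, k2, p1, p2, k3] as OpenCV has them; the pictures are not rectified), "extrinsics" (4x4, takes a point from world to camera coordinates). Camera axes: x right, y down, z forward; pixel columns grow to the right and rows downward; lengths in m; the calibration is good to about 2 mm. A picture is of the moment at which its call begins. camera_model takes no time and is no camera call.
- job_done(): hands the job in, once; it reports no verdict.
The state is a dict: "time": time; "joint_positions": joint angles; "dq": joint speeds; "joint_efforts": joint torques, N m; "eef_pos": TCP position; "orientation": TCP orientation; "ft_force": force on the tool from outside, world axes, zero at the start; "moment": the same for the moment, N m; "finger_gap": opening from 0.0 (shut) to 1.0 (fully open).
Only numpy, scipy, OpenCV 4.12 (cv2) and the standard library are available. Lean on these libraries where they do the work, as an engineer would, in place of code of your own. Each camera call takes 0.05 s, during which the arm holds its last target.

### The job

Load the label dispenser on the shop counter: run the loose spring spindle through both label rolls in the sloping wooden cradle and lift the two off together on it. Then spring the loaded spindle in between the dispenser's two cheeks, without ramming its plunger hard against its stop, so that each end sits home in an end cup with both rolls on it (either way round), and let go. Do not drop a roll, and leave the jars and the other things on the counter where they are.

Things in the scene. Friction and masses are not known exactly. Their poses are not given: they have to be found in the camera images.
- spindle: Spring spindle, 186 mm long, 0.3 kg, loose, lying on a flat of its square aluminium grip. Own x axis along it, from grip to plunger. Origin: middle of the grip, on the axis, 14 mm above the counter as it lies. Grip 28 x 28 mm, x -28 to +28 mm, sides along own y and z; its end face at x +28 mm stops the rolls. Steel shaft, 13 mm diameter, x +28 to +123 mm; then the plunger, to +148 mm when free.
- plunger (a joint): How far the plunger is pushed into the shaft, m: 0 free, 0.016 its stop. Spring: 2 N at the start, 0.5 N more per mm (10 N at the stop). Seated between the two cup floors it is pushed in 6 mm; for the stub to pass its cup's rim while the nose is on the other cup's floor, more than 13 mm.
- plunger_tip (a point): Nose of the spring plunger (10 mm diameter, round nose), on the spindle's axis, 148 mm from the middle of the grip when free.
- stub_end (a point): Outer end of the spindle's fixed steel end stub (12 mm diameter, 10 mm long, beyond the grip's other end), on the axis, 38 mm from the middle of the grip (x = -38 mm).
- roll_a: Label roll, white paper on a cardboard core, 60 mm diameter, 38 mm wide, 22 mm round hole right through, about 80 g, loose; the lower one in the cradle. Origin at its centre, its own x axis along its hole.
- roll_b: Label roll just like roll_a, next above it in the cradle, its hole in line with roll_a's, 8 mm of air between them.
- cradle: Sloping wooden V-shaped gutter on a stand, fixed; base 170 x 100 x 12 mm. Origin: centre of the base's underside. Own x axis horizontal, pointing up the slope; the gutter rises along x at 28 degrees. Its inside is 100 mm long between two low end lips. Pushed up it, the rolls close up and stop at the upper lip, 24 mm of free length in all.
- dispenser: Grey steel label dispenser, fixed: base plate 240 x 120 mm (top 8 mm high), on it a yoke with two upright cheeks. Origin: centre of the underside; own x axis runs along the line from cheek to cheek. Along its side at y +56 mm a cutter bar (top 43 mm high), beside it at y +42 mm a rod (top 32 mm high). Nothing is above it.
- jar_a: Bystander: filled hexagonal jam jar, 60 mm wide, 83 mm high, beyond the dispenser; origin at the centre of its underside.
- jar_b: Bystander: the same kind of jar, beyond the cradle; origin at the centre of its underside.
- jar_c: Bystander: the same kind of jar, at the back; origin at the centre of its underside.
- gift_box: Bystander: carton with a band, 110 x 75 x 45 mm, on the near side of the cradle; origin at the centre of its underside.
- tape_roll: Bystander: big roll of parcel tape lying flat, 100 mm diameter, 48 mm high, 76 mm hole; origin at the centre of its underside.
- stapler: Bystander: desk stapler, 150 mm long, 65 mm high; origin at the centre of its underside.
- label_carton: Bystander: open cardboard box of labels, 130 x 100 x 60 mm; origin at the centre of its underside.
- cradle_foot (a point): Lower end of the gutter's bottom line, at the lower lip: x -48, z +100 mm of the cradle. Measured square to the bottom line, both lips reach 22 mm up and the middle of the rolls' holes lies 42 mm up (holes' lowest part 31 mm), so a spindle tilted like the gutter goes in over the lower lip and its nose out over the upper one.
- spindle_line (a point): Middle of the base, 72 mm above the counter, on the line through the two end cups (along the dispenser's x). The yoke with its cheeks slides along that line and is clamped fast up to 14 mm to either side of this point, differently each time: no pose is given for it, find it by touch or by eye.
- yoke_top (a point): Point midway between the tops of the cheeks, 92 mm above the counter, for the yoke clamped in its middle position. Cheeks: 60 mm wide, inner faces 186 mm apart, on each an aluminium end cup, 72 mm high: blind round holes facing each other, 18 mm inside diameter, 7 mm deep, rims 26 mm outside diameter; floors 180 mm apart, rims 166 mm.
Things that resemble listed ones, but are neither listed nor needed, are in the scene too. Leave any green or pink look-alike of the roll_b alone.

How it is judged:
By the outcome, as a careful person would: the job done as asked, in the order asked, and still so for the second after the job is handed in, with the robot touching nothing.
It also fails if it takes over 61 s, if anything falls off the work surface, if the arm or the gripper's body presses on something with over 40 N, if the wrist force passes 120 N, or if a joint passes its speed limit or range.

## Working session

There is one attempt and no reset: what is moved stays moved. The work goes in short steps, Python scripts to look and compute and a tool call to move; the robot and the scene stay as the last step left them, time stands still between calls to the robot, and variables do not carry over. Pictures are saved under pics/ and viewed, and the job is handed in when it is done.

Besides the shell and the picture viewer there is one more tool, called after "Request:" by a JSON object that holds its "name" and its "arguments", one argument or row to a line. play_rows: Moves the arm, as the interface text tells. Its arguments: {"type":"object","properties":{"commands":{"type":"array"},"grip_force":{"type":"number"}},"required":["commands"]}

```bash
mkdir -p pics; ls; python3 - <<'E'
from plant import arm, eyes
import cv2,numpy as np
print(arm.get_obs()); print(arm.tcp_to_grasp)
for n in ("scene","top"):
    p,d=eyes.read_camera(n); cv2.imwrite(f"pics/{n}0.png",p); np.save(f"{n}0.npy",d); print(n,eyes.camera_model(n))
E
```

```text
pics
{'time': 0.0, 'joint_positions': array([ 1.2505035 ,  0.59210171,  0.04827851,  1.6098431 , -0.03329241,
        0.94269103, -0.03371392]), 'dq': array([ 5.54830496e-05,  2.08438726e-04, -1.46855360e-04,  8.51347712e-04,
       -2.13537938e-04, -3.57772537e-04, -4.34103855e-04]), 'joint_efforts': array([ 1.10720619e-03, -5.48700285e+01,  1.54706787e+00, -1.98128754e+01,
        9.38913727e-03,  8.75268888e-03,  5.11794298e-06]), 'eef_pos': array([ 0.16284885, -0.70561792,  0.23014517]), 'orientation': array([-3.11920644e+00, -3.55370142e-01,  5.84511507e-04]), 'ft_force': array([-0.3056095 ,  0.44555919, -0.05728394]), 'moment': array([0.02125129, 0.0546128 , 0.05758596]), 'finger_gap': 0.9977935281603583}
0.0187
scene {'intrinsics': array([[400.23164267,   0.        , 327.19322097],
       [  0.        , 400.23164267, 196.9981515 ],
       [  0.        ,   0.        ,   1.        ]]), 'distortion': array([-0.0636484,  0.       ,  0.       ,  0.       ,  0.       ]), 'extrinsics': array([[ 0.42587445,  0.90474643, -0.00805322, -0.22635978],
       [ 0.78721879, -0.374911  , -0.48962059, -0.3709419 ],
       [-0.44600172,  0.20217725, -0.8718984 ,  1.63207333],
       [ 0.        ,  0.        ,  0.        ,  1.        ]])}
top {'intrinsics': array([[402.55295953,   0.        , 318.16114952],
       [  0.        , 402.55295953, 196.99677108],
       [  0.        ,   0.        ,   1.        ]]), 'distortion': array([0.0342464, 0.       , 0.       , 0.       , 0.       ]), 'extrinsics': array([[ 0.01348149, -0.99989053, -0.00609723,  0.00554647],
       [-0.99545259, -0.01284608, -0.09438814,  0.55362796],
       [ 0.09429948,  0.00734199, -0.9955168 ,  1.15847569],
       [ 0.        ,  0.        ,  0.        ,  1.        ]])}
```

View pics/scene0.png

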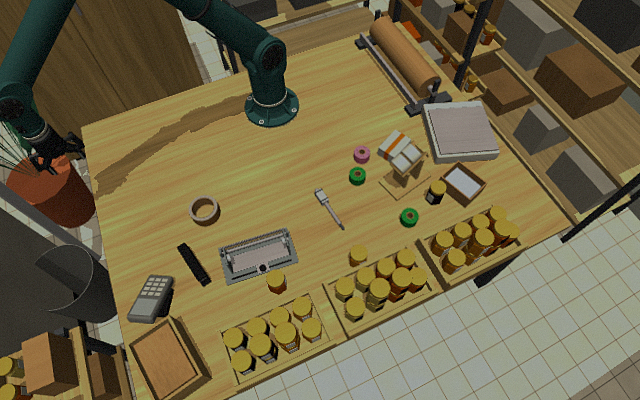

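View pics/top0.png

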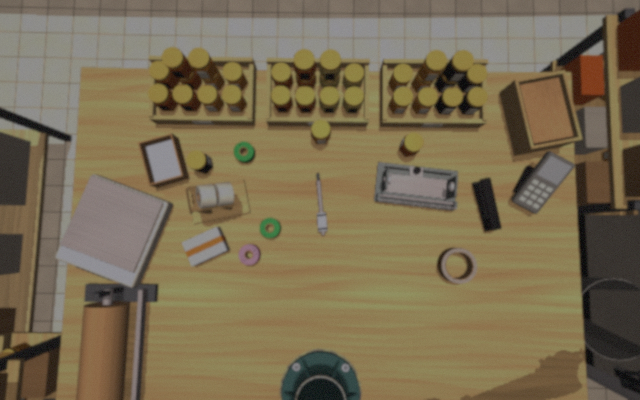

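```bash
cat > h.py <<'E'
import numpy as np, cv2
from plant import eyes
M={n:eyes.camera_model(n) for n in("scene","top")}
def ray(n,uv):
    m=M[n];E=m["extrinsics"];R,t=E[:3,:3],E[:3,3]
    q=cv2.undistortPoints(np.array(uv,float).reshape(-1,1,2),m["intrinsics"],m["distortion"]).reshape(-1,2)
    return -R.T@t, np.c_[q,np.ones(len(q))]@R   # dirs with unit depth
def plane(n,uv,z):
    o,d=ray(n,uv); return o+d*((z-o[2])/d[:,2])[:,None]
def depthpt(n,uv,D):
    o,d=ray(n,uv); return o+d*np.asarray(D)[:,None]
def cloud(n,D):
    v,u=np.mgrid[0:400,0:640]; P=depthpt(n,np.c_[u.ravel(),v.ravel()],D.ravel()); P[D.ravel()==0]=np.nan
    return P.reshape(400,640,3)
def proj(n,P):
    m=M[n];E=m["extrinsics"]
    return cv2.projectPoints(np.array(P,float).reshape(-1,1,3),cv2.Rodrigues(E[:3,:3])[0],E[:3,3],m["intrinsics"],m["distortion"])[0].reshape(-1,2)
def tri(uvs,uvt):
    o1,d1=ray("scene",[uvs]);o2,d2=ray("top",[uvt]);d1=d1[0];d2=d2[0]
    s=np.linalg.lstsq(np.c_[d1,-d2],o2-o1,rcond=None)[0]
    a=o1+s[0]*d1;b=o2+s[1]*d2
    return (a+b)/2,np.linalg.norm(a-b)
def zoom(img,x0,y0,w,h,s,fn):
    c=img[y0:y0+h,x0:x0+w]; c=cv2.resize(c,None,fx=s,fy=s,interpolation=cv2.INTER_CUBIC)
    c=np.clip(c.astype(float)*1.5,0,255).astype(np.uint8)
    for k in range(0,w,10):
        cv2.putText(c,str(x0+k),(k*s,8),0,.3,(0,0,255)) if k%20==0 else 0
        cv2.line(c,(k*s,10),(k*s,14),(0,0,255))
    for k in range(0,h,10):
        cv2.putText(c,str(y0+k),(0,k*s+4),0,.3,(0,0,255)); 
    cv2.imwrite(fn,c)
E
python3 - <<'E'
from h import *
s=cv2.imread("pics/scene0.png");t=cv2.imread("pics/top0.png")
zoom(s,340,110,160,120,5,"pics/s_cradle.png")
zoom(t,130,130,160,120,5,"pics/t_cradle.png")
zoom(s,210,170,150,120,5,"pics/s_disp.png")
zoom(t,300,140,160,120,5,"pics/t_disp.png")
E
```

```text
(no output)
```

View pics/s_cradle.png

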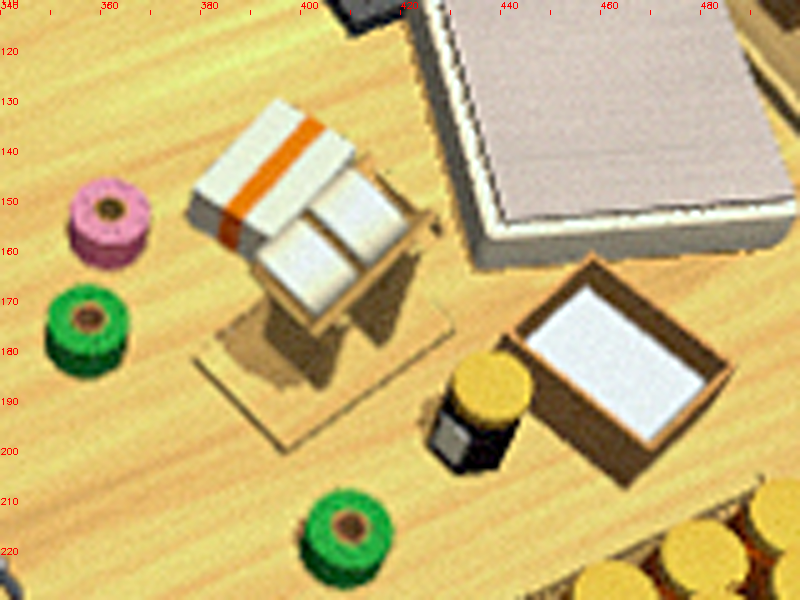

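View pics/t_cradle.png

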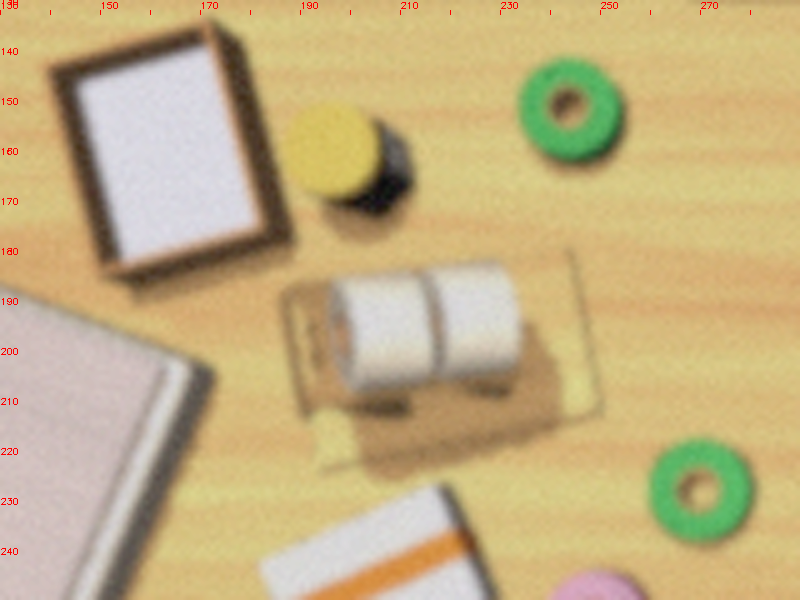

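View pics/s_disp.png

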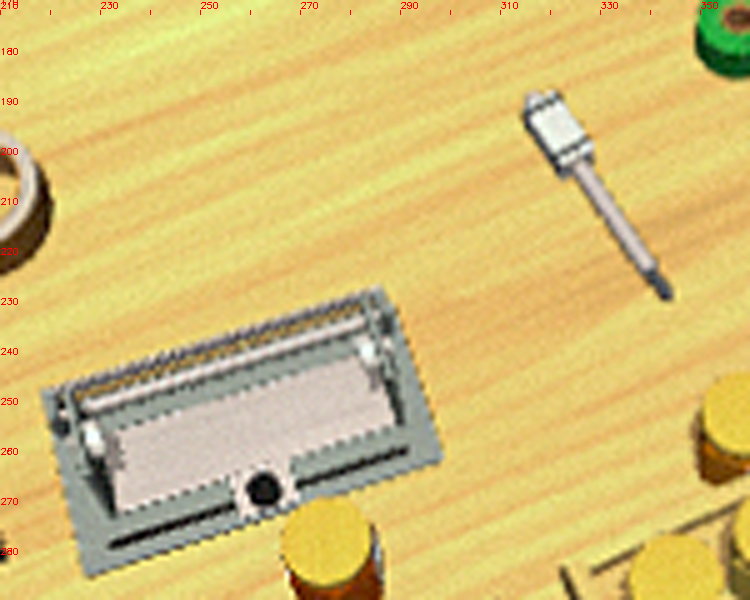

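View pics/t_disp.png

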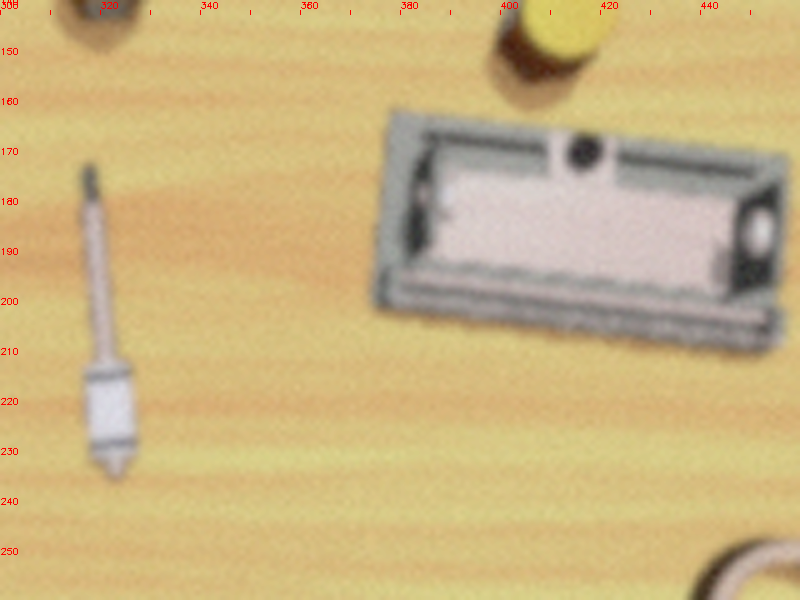

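```bash
python3 - <<'E'
from h import *
im={n:cv2.imread(f"pics/{n}0.png") for n in M}; C={n:cloud(n,np.load(n+"0.npy")) for n in M}
for n in M:
    c=C[n]; 
    # counter flatness check
    z=c[...,2]; x,y=c[...,0],c[...,1]
    m=(x>.45)&(x<.6)&(y>-.25)&(y<-.08)
    print(n,"counter z",np.nanmedian(z[m]),np.nanstd(z[m]),m.sum())
box={"top":(300,160,340,245),"scene":(305,180,350,235)}
for n in M:
    x0,y0,x1,y1=box[n]; hsv=cv2.cvtColor(im[n],cv2.COLOR_BGR2HSV)[y0:y1,x0:x1]
    m=(hsv[...,1]<70).astype(np.uint8)
    k,l,st,_=cv2.connectedComponentsWithStats(m); i=1+np.argmax(st[1:,4]); ys,xs=np.where(l==i)
    uv=np.c_[xs+x0,ys+y0]; print(n,st[i])
    P=plane(n,uv,.014)[:,:2]; 
    # axis from thin part
    mu=P.mean(0); u=np.linalg.svd(P-mu)[2][0]; u=u if u[0]>0 else -u
    s=(P-mu)@u; q=(P-mu)@np.array([-u[1],u[0]])
    print(" ax ang",np.degrees(np.arctan2(u[1],u[0])),"ends",mu+u*s.min(),mu+u*s.max(),"len",np.ptp(s))
    for a in np.arange(s.min(),s.max(),.01):
        w=(s>=a)&(s<a+.01); print("  %.3f n%d q %.4f..%.4f mid %.4f"%(a-s.min(),w.sum(),q[w].min(),q[w].max(),(q[w].min()+q[w].max())/2))
    # depth heights
    z=C[n][uv[:,1],uv[:,0],2]; print(" z grip",np.nanpercentile(z,[50,90,97]))
E
```

```text
scene counter z 0.001699461142403269 0.014335025175569222 1899
top counter z 0.0013933927792569856 0.014054912600423812 2906
scene [ 10   8  29  42 245]
 ax ang 5.070444327307034 ends [ 0.43914044 -0.00124753] [0.62390854 0.01514652] len 0.185493975329039
  0.000 n12 q -0.0083..0.0131 mid 0.0024
  0.010 n22 q -0.0143..0.0152 mid 0.0004
  0.020 n21 q -0.0163..0.0162 mid -0.0001
  0.030 n24 q -0.0142..0.0161 mid 0.0010
  0.040 n24 q -0.0151..0.0151 mid -0.0000
  0.050 n21 q -0.0161..0.0171 mid 0.0005
  0.060 n21 q -0.0160..0.0150 mid -0.0005
  0.070 n12 q -0.0149..0.0070 mid -0.0040
  0.080 n9 q -0.0059..0.0040 mid -0.0010
  0.090 n10 q -0.0049..0.0060 mid 0.0005
  0.100 n9 q -0.0059..0.0050 mid -0.0004
  0.110 n9 q -0.0058..0.0050 mid -0.0004
  0.120 n9 q -0.0048..0.0060 mid 0.0006
  0.130 n10 q -0.0048..0.0060 mid 0.0006
  0.140 n9 q -0.0047..0.0060 mid 0.0006
  0.150 n8 q -0.0037..0.0050 mid 0.0007
  0.160 n6 q -0.0047..0.0031 mid -0.0008
  0.170 n6 q -0.0027..0.0041 mid 0.0007
  0.180 n3 q -0.0007..0.0022 mid 0.0007
 z grip [0.02296123 0.03019662 0.03153435]
top [ 17  14  11  61 36
[... 197 characters left out ...]
20 n37 q -0.0148..0.0154 mid 0.0003
  0.030 n36 q -0.0151..0.0146 mid -0.0003
  0.040 n33 q -0.0138..0.0135 mid -0.0002
  0.050 n33 q -0.0144..0.0127 mid -0.0008
  0.060 n25 q -0.0122..0.0119 mid -0.0002
  0.070 n13 q -0.0047..0.0049 mid 0.0001
  0.080 n18 q -0.0056..0.0068 mid 0.0006
  0.090 n14 q -0.0061..0.0060 mid -0.0000
  0.100 n13 q -0.0045..0.0052 mid 0.0003
  0.110 n15 q -0.0053..0.0044 mid -0.0005
  0.120 n15 q -0.0061..0.0063 mid 0.0001
  0.130 n13 q -0.0043..0.0055 mid 0.0006
  0.140 n15 q -0.0051..0.0046 mid -0.0002
  0.150 n11 q -0.0056..0.0036 mid -0.0010
  0.160 n8 q -0.0035..0.0028 mid -0.0004
  0.170 n8 q -0.0019..0.0019 mid 0.0000
 z grip [0.02474907 0.03023595 0.03194525]
```

```bash
python3 - <<'E'
from h import *
from scipy.optimize import least_squares
im={n:cv2.imread(f"pics/{n}0.png") for n in M}; C={n:cloud(n,np.load(n+"0.npy")) for n in M}
box={"top":(192,175,240,215),"scene":(385,140,425,180)}
A=[]
for n in M:
    x0,y0,x1,y1=box[n]; hsv=cv2.cvtColor(im[n],cv2.COLOR_BGR2HSV)[y0:y1,x0:x1]
    m=((hsv[...,1]<45)&(hsv[...,2]>110)).astype(np.uint8)
    P=C[n][y0:y1,x0:x1]; m&=(P[...,2]>.10).astype(np.uint8)
    m=cv2.erode(m,np.ones((2,2)))
    Q=P[m>0]; print(n,len(Q),Q.mean(0),Q.min(0),Q.max(0)); A.append(Q); np.save(n+"_rolls.npy",Q)
def fit(Q):
    # cylinder r=.03: axis dir (angles yaw,pitch), point
    def f(p):
        u=np.array([np.cos(p[1])*np.cos(p[0]),np.cos(p[1])*np.sin(p[0]),np.sin(p[1])])
        d=Q-np.array([Q[:,0].mean()+p[2],Q[:,1].mean(),Q[:,2].mean()+p[3]]); d=d-np.outer(d@u,u)
        return np.linalg.norm(d,axis=1)-.03
    r=least_squares(f,[np.radians(95),np.radians(28),0,-.03],loss="soft_l1",f_scale=.002)
    p=r.x; c=np.array([Q[:,0].mean()+p[2],Q[:,1].mean(),Q[:,2].mean()+p[3]])
    u=np.array([np.cos(p[1])*np.cos(p[0]),np.cos(p[1])*np.sin(p[0]),np.sin(p[1])])
    s=(Q-c)@u
    print("yaw,pitch",np.degrees(p[:2]),"c",c,"rms",np.std(f(p)),"s",np.percentile(s,[1,99]), np.histogram(s,bins=np.arange(-.06,.062,.004))[0])
    return c,u
for Q in A+[np.vstack(A)]: fit(Q)
E
```

```text
scene 254 [0.55326707 0.27336324 0.18153864] [0.52966971 0.23517145 0.15119975] [0.57779647 0.31645173 0.20497874]
top 520 [0.54194445 0.27250844 0.18312725] [0.51134511 0.23209603 0.15188856] [0.56845563 0.31109881 0.20643275]
yaw,pitch [105.46415834  28.72297744] c [0.54304425 0.27336324 0.15392591] rms 0.002303042916611712 s [-0.0278436   0.04871229] [ 0  0  0  0  0  0  0  2 15 15 14 19 14 15 18 12  0  0  0 15 14 16 14 18
 16 14 16  7  0  0]
yaw,pitch [102.08979215  27.90607695] c [0.54586848 0.27250844 0.15340308] rms 0.0029632121936533167 s [-0.02693046  0.05361512] [ 0  0  0  0  0  0  0  3 17 27 26 27 21 32 23 32 21 23  0 18 29 29 30 28
 28 29 30 30 17  0]
yaw,pitch [102.87097666  27.85609079] c [0.54490344 0.27278895 0.15334428] rms 0.002856499503146657 s [-0.02703424  0.05283025] [ 0  0  0  0  0  0  0  5 32 39 40 46 40 40 44 47 27 16  0 29 47 45 45 41
 46 48 43 39 15  0]
```

```bash
python3 - <<'E'
from h import *
t=plane("top",[[243.8,180],[250.3,212],[194.5,224.3],[187,188.5],[191,213]],.012); s=plane("scene",[[378.6,181.8],[397.2,200.5],[431,175.5]],.012)
print(t,s)
f=lambda a:np.degrees(np.arctan2(a[1],a[0]))
print("top right edge dir",f(t[0]-t[1]),"bottom",f(t[2]-t[1]),"left",f(t[3]-t[4]));print("scene",f(s[1]-s[0]),f(s[2]-s[1]),np.linalg.norm(s[1]-s[0]),np.linalg.norm(s[2]-s[1]))
print(np.linalg.norm(t[0]-t[1]),np.linalg.norm(t[2]-t[1]))
E
```

```text
[[0.60302728 0.23597188 0.012     ]
 [0.50752921 0.21374481 0.012     ]
 [0.46910213 0.37725341 0.012     ]
 [0.57523636 0.40406291 0.012     ]
 [0.50236937 0.38903002 0.012     ]] [[0.51115398 0.21391347 0.012     ]
 [0.60652445 0.23575595 0.012     ]
 [0.56955302 0.39927531 0.012     ]]
top right edge dir 13.102260635217595 bottom 103.22540067762024 left 11.656910802333384
scene 12.8998393911291 102.74025807828838 0.09783976951774412 0.16764685678392247
0.09805061759681967 0.16796339659578655
```

```bash
python3 - <<'E'
from h import *
C={n:cloud(n,np.load(n+"0.npy")) for n in M}
t=plane("top",[[378.5,161.8],[457.5,171.5],[455,210.5],[374.8,201]],.008); s=plane("scene",[[218.5,248.5],[227.5,285.5],[298.3,262],[284.5,227.8]],.008)
print(t.round(4),s.round(4))
f=lambda a:np.degrees(np.arctan2(a[1],a[0]))
print(f(t[0]-t[1]),f(s[2]-s[1]),np.linalg.norm(t[0]-t[1]),np.linalg.norm(s[2]-s[1]),s.mean(0),t.mean(0))
# cheek clouds
for n in M:
    P=C[n].reshape(-1,3); m=(P[:,2]>.05)&(P[:,2]<.12)&(P[:,0]>.45)&(P[:,0]<.64)&(P[:,1]<-.08)&(P[:,1]>-.42)
    Q=P[m]; print(n,len(Q))
    for q in Q[np.argsort(Q[:,1])]: print(np.round(q,3),end=" ")
    print()
E
```

```text
[[ 0.6639 -0.167   0.008 ]
 [ 0.6371 -0.4022  0.008 ]
 [ 0.5203 -0.3927  0.008 ]
 [ 0.5454 -0.156   0.008 ]] [[ 0.5086 -0.3876  0.008 ]
 [ 0.6414 -0.4005  0.008 ]
 [ 0.6648 -0.1662  0.008 ]
 [ 0.5325 -0.1603  0.008 ]]
83.50295327584925 84.30372827120362 0.23670171032698134 0.23548260066409582 [ 0.58679287 -0.27866479  0.008     ] [ 0.59167965 -0.27949159  0.008     ]
scene 180
[ 0.584 -0.377  0.071] [ 0.577 -0.376  0.08 ] [ 0.582 -0.376  0.075] [ 0.608 -0.376  0.085] [ 0.608 -0.376  0.059] [ 0.599 -0.375  0.089] [ 0.58  -0.375  0.077] [ 0.61  -0.374  0.053] [ 0.611 -0.374  0.082] [ 0.609 -0.374  0.093] [ 0.598 -0.374  0.093] [ 0.61  -0.374  0.069] [ 0.61  -0.373  0.058] [ 0.606 -0.373  0.094] [ 0.595 -0.373  0.092] [ 0.611 -0.373  0.088] [ 0.584 -0.372  0.091] [ 0.602 -0.372  0.092] [ 0.61  -0.372  0.077] [ 0.611 -0.372  0.051] [ 0.592 -0.372  0.093] [ 0.58  -0.372  0.091] [ 0.608 -0.371  0.09 ] [ 0.609 -0.371  0.064] [ 0.57  -0.371  0.093] [ 0.587 -0.371  0.088] [ 0.599 -0.371  0.092] [ 0.577 -0.37   0.091] [ 0.609 -0.37   0.082] [ 0.61  -0.37   0.055] [ 0.567 -0.37   0.092] [ 0.608
[... 9260 characters left out ...]
75  0.096] [ 0.599 -0.175  0.079] [ 0.596 -0.175  0.08 ] [ 0.605 -0.175  0.08 ] [ 0.593 -0.175  0.081] [ 0.602 -0.175  0.081] [ 0.575 -0.175  0.063] [ 0.595 -0.175  0.063] [ 0.607 -0.175  0.082] [ 0.59  -0.174  0.084] [ 0.592 -0.174  0.067] [ 0.576 -0.174  0.085] [ 0.589 -0.174  0.069] [ 0.588 -0.174  0.051] [ 0.584 -0.174  0.088] [ 0.586 -0.174  0.089] [ 0.577 -0.174  0.053] [ 0.578 -0.174  0.089] [ 0.586 -0.173  0.072] [ 0.585 -0.173  0.055] [ 0.583 -0.173  0.073] [ 0.582 -0.173  0.056] [ 0.579 -0.173  0.056] [ 0.6   -0.173  0.075] [ 0.58  -0.173  0.093] [ 0.58  -0.173  0.076] [ 0.577 -0.173  0.076] [ 0.608 -0.173  0.078] [ 0.602 -0.173  0.078] [ 0.61  -0.172  0.079] [ 0.604 -0.172  0.081]
```

```bash
cat > mv.py <<'E'
import numpy as np
from scipy.spatial.transform import Rotation as Rn
from plant import arm
def Rt(yaw,pitch=0):
    """tool x along direction yaw,pitch(deg, up+); tool z down-ish in the same vertical plane"""
    y,p=np.radians([yaw,pitch]); h=np.array([np.cos(y),np.sin(y),0]); k=np.array([0,0,1])
    X=np.cos(p)*h+np.sin(p)*k; Z=np.sin(p)*h-np.cos(p)*k; Y=np.cross(Z,X)
    return np.c_[X,Y,Z]
def row(p,R,show=True):
    o=arm.get_obs(); R0=Rn.from_rotvec(o["orientation"]).as_matrix()
    w=np.degrees(Rn.from_matrix(R0.T@R).as_rotvec()); s=R0.T@(np.asarray(p)-o["eef_pos"])*100
    print("turn",w.round(2),"shift",s.round(2),"rows>=",max(np.linalg.norm(w)/8.59,np.linalg.norm(s)/5).round(1))
def st():
    o=arm.get_obs(); R0=Rn.from_rotvec(o["orientation"]).as_matrix()
    print("t %.2f"%o["time"],"p",o["eef_pos"].round(4),"X yaw %.1f pitch %.1f"%(np.degrees(np.arctan2(R0[1,0],R0[0,0])),np.degrees(np.arcsin(R0[2,0]))),"Y.z %.3f"%R0[2,1],"f",o["ft_force"].round(2),"m",o["moment"].round(3),"gap %.4f"%o["finger_gap"], "q",o["joint_positions"].round(2))
    return o,R0
E
python3 - <<'E'
from mv import *
st()
row([.47,-.33,.22],Rt(9)); row([.4765,.001,.10],Rt(5.6))
E
```

```text
t 0.10 p [ 0.1629 -0.7057  0.2302] X yaw 13.0 pitch -0.0 Y.z -0.002 f [-0.55  0.17 -0.37] m [-0.003 -0.009 -0.027] gap 1.0034 q [ 1.25  0.59  0.05  1.61 -0.03  0.94 -0.03]
turn [-0.12  0.01  4.  ] shift [ 38.38 -29.7    1.08] rows>= 9.7
turn [-0.12  0.01  7.4 ] shift [ 46.46 -61.78  13.14] rows>= 15.7
```

Request:
{"name": "play_rows", "arguments": {
  "commands": [
    [0,0,4,38.4,-29.7,1,60],
    [0,0,4,38.4,-29.7,1,60],
    [0,0,4,38.4,-29.7,1,60],
    [0,0,4,38.4,-29.7,1,60],
    [0,0,4,38.4,-29.7,1,60],
    [0,0,4,38.4,-29.7,1,60],
    [0,0,4,38.4,-29.7,1,60],
    [0,0,4,38.4,-29.7,1,60],
    [0,0,4,38.4,-29.7,1,60],
    [0,0,7.4,46.5,-61.8,10,60],
    [0,0,7.4,46.5,-61.8,10,60],
    [0,0,7.4,46.5,-61.8,10,60]
  ],
  "grip_force": 80
}}

```text
time: 1.3
eef_pos: [0.4593, -0.2108, 0.1847]
orientation: [-3.136, -0.153, 0.001]
ft_force: [1.1, 0.4, -0.2]
finger_gap: 0.764
```

```bash
python3 - <<'E'
from mv import *
st()
row([.4765,.001,.07],Rt(5.6));row([.4765,.001,.004],Rt(5.6))
E
```

```text
t 1.30 p [ 0.4593 -0.2108  0.1847] X yaw 5.6 pitch -0.0 Y.z -0.002 f [ 1.07  0.39 -0.2 ] m [-0.059 -0.043 -0.024] gap 0.7643 q [ 0.33  0.39  0.02  2.14 -0.01  0.62 -1.12]
turn [-0.12  0.02  0.  ] shift [  3.78 -20.89  11.51] rows>= 4.8
turn [-0.12  0.02  0.  ] shift [  3.78 -20.87  18.11] rows>= 5.6
```

Request:
{"name": "play_rows", "arguments": {
  "commands": [
    [0,0,0,3.8,-20.9,11.5,60],
    [0,0,0,3.8,-20.9,11.5,60],
    [0,0,0,3.8,-20.9,11.5,60],
    [0,0,0,3.8,-20.9,11.5,60],
    [0,0,0,3.8,-20.9,11.5,60],
    [0,0,0,3.8,-20.9,11.5,60],
    [0,0,0,3.8,-20.9,15,60],
    [0,0,0,3.8,-20.9,17,60],
    [0,0,0,3.8,-20.9,18,60],
    [0,0,0,3.8,-20.9,18,60]
  ]
}}

```text
time: 2.3
eef_pos: [0.4759, 0.0007, 0.0042]
orientation: [-3.136, -0.152, 0.004]
ft_force: [-0.4, -0.3, 0.9]
finger_gap: 0.765
```

```bash
python3 - <<'E'
from mv import *
from h import *
st();row([.4765,.001,.004],Rt(5.6))
p,d=eyes.read_camera("scene"); zoom(p,260,120,150,120,5,"pics/s1.png")
E
```

```text
t 2.30 p [0.4759 0.0007 0.0042] X yaw 5.6 pitch -0.2 Y.z -0.002 f [-0.39 -0.25  0.88] m [-0.02   0.029  0.035] gap 0.7649 q [-0.1   0.7   0.01  2.28 -0.05  0.16 -1.52]
turn [-0.11  0.15 -0.04] shift [ 0.06 -0.02  0.02] rows>= 0.0
```

View pics/s1.png

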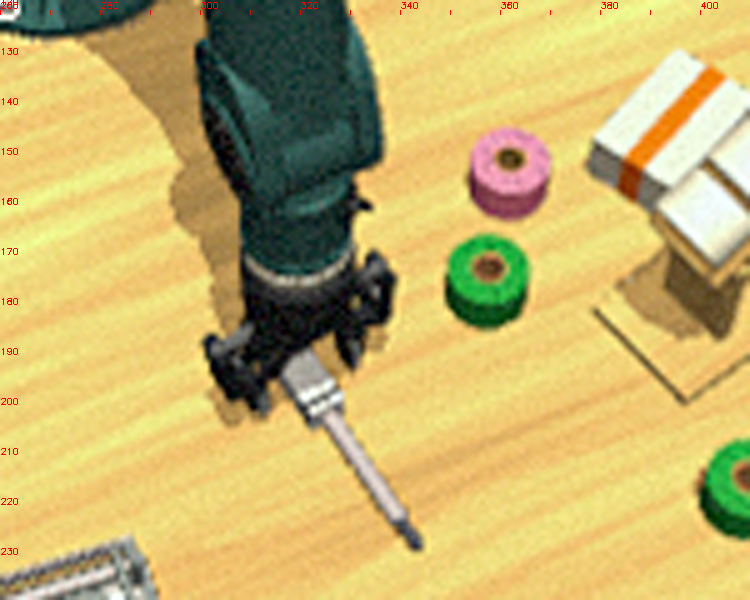

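Request:
{"name": "play_rows", "arguments": {
  "commands": [
    [0,0,0,0,0,0,255],
    [0,0,0,0,0,0,255],
    [0,0,0,0,0,0,255],
    [0,0,0,0,0,0,255],
    [0,0,0,0,0,0,255],
    [0,0,0,0,0,-3,255],
    [0,0,0,0,0,-7,255],
    [0,0,0,0,0,-12,255],
    [0,0,0,0,0,-15,255],
    [0,0,0,0,0,-15,255]
  ],
  "grip_force": 110
}}

```text
time: 3.35
eef_pos: [0.4792, 0.0005, 0.1591]
orientation: [-3.136, -0.152, -0.012]
ft_force: [0.0, -0.7, -2.7]
finger_gap: 0.303
```

```bash
python3 - <<'E'
from mv import *
from h import *
o,R=st()
p,d=eyes.read_camera("scene"); zoom(p,260,120,150,120,5,"pics/s2.png")
p,d=eyes.read_camera("top"); zoom(p,260,100,150,120,5,"pics/t2.png")
E
```

```text
t 3.35 p [0.4792 0.0005 0.1591] X yaw 5.5 pitch 0.5 Y.z -0.002 f [ 0.01 -0.73 -2.68] m [-0.026  0.018  0.025] gap 0.3028 q [-0.13  0.4   0.04  2.22 -0.04  0.52 -1.53]
```

View pics/s2.png

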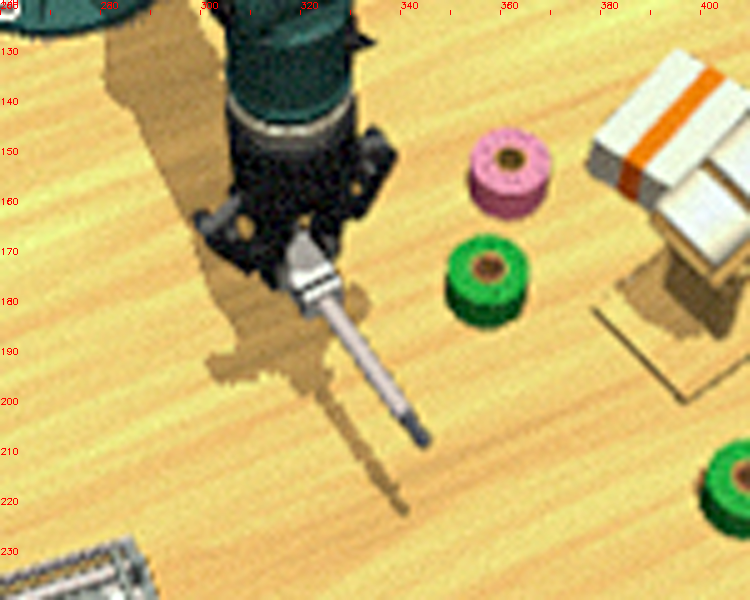

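View pics/t2.png

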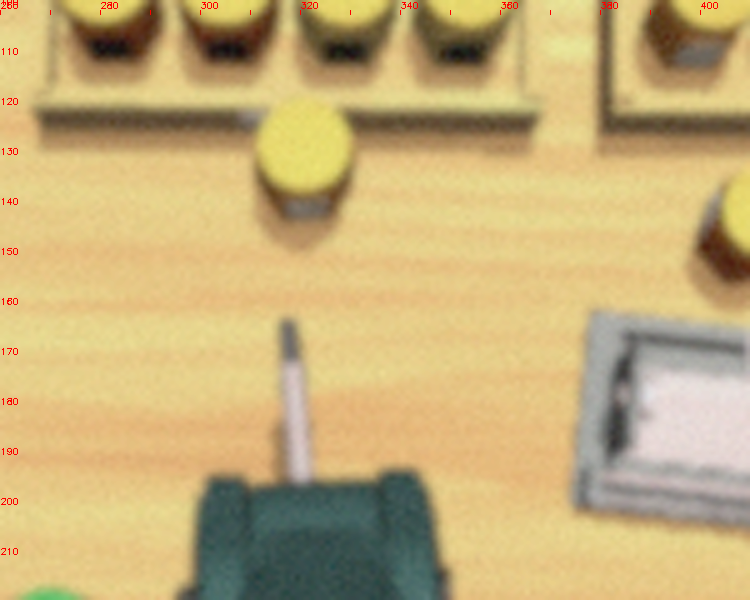

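```bash
python3 - <<'E'
from mv import *
from h import *
o,R=st()
for a,b in [((344,208.2),(316.5,164)),((343.5,208.5),(317,164.3))]:
    P,e=tri(a,b); print(P.round(4),e, "tool frame",(R.T@(P-o["eef_pos"])).round(4))
E
```

```text
t 3.45 p [0.4762 0.0005 0.1553] X yaw 5.6 pitch -0.0 Y.z -0.002 f [ 0.18  0.12 -3.99] m [ 0.018  0.057 -0.001] gap 0.3024 q [-0.13  0.4   0.04  2.22 -0.04  0.52 -1.53]
[0.6258 0.0155 0.1679] 0.003952865695084077 tool frame [ 0.1503 -0.0004 -0.0127]
[0.6253 0.0141 0.1662] 0.004045460611169473 tool frame [ 0.1497  0.0008 -0.011 ]
```

```bash
cat >> mv.py <<'E'
U=np.array([-.1986,.8603,.4695]); CC=np.array([.5449,.2728,.1533]); RC=Rt(103,28)
OFF=.0105
def crad(s,lift=0,back=0):  # TCP for grip centre at s on roll axis
    return CC+s*U+RC[:,2]*(OFF-lift)
E
python3 - <<'E'
from mv import *
from h import *
print("greens",plane("top",[[270,227],[243,152]],.04))
st(); 
p=crad(-.1975); print(p); row(p+[0,-.03,.07],RC); row(p,RC)
E
```

```text
greens [[0.46336779 0.15066655 0.04      ]
 [0.68214214 0.23536604 0.04      ]]
t 3.45 p [0.4762 0.0005 0.1553] X yaw 5.6 pitch -0.0 Y.z -0.002 f [ 0.18  0.12 -3.99] m [ 0.018  0.057 -0.001] gap 0.3024 q [-0.13  0.4   0.04  2.22 -0.04  0.52 -1.53]
[0.58301461 0.10769386 0.0513028 ]
turn [ 23.65  20.78 -95.31] shift [11.38 -6.64  3.41] rows>= 11.7
turn [ 23.65  20.78 -95.31] shift [11.68 -9.61 10.41] rows>= 11.7
```

Request:
{"name": "play_rows", "arguments": {
  "commands": [
    [23.6,20.8,-95.3,11.4,-6.6,3.4,255],
    [23.6,20.8,-95.3,11.4,-6.6,3.4,255],
    [23.6,20.8,-95.3,11.4,-6.6,3.4,255],
    [23.6,20.8,-95.3,11.4,-6.6,3.4,255],
    [23.6,20.8,-95.3,11.4,-6.6,3.4,255],
    [23.6,20.8,-95.3,11.4,-6.6,3.4,255],
    [23.6,20.8,-95.3,11.4,-6.6,3.4,255],
    [23.6,20.8,-95.3,11.4,-6.6,3.4,255],
    [23.6,20.8,-95.3,11.4,-6.6,3.4,255],
    [23.6,20.8,-95.3,11.4,-6.6,3.4,255],
    [23.6,20.8,-95.3,11.4,-6.6,3.4,255],
    [23.6,20.8,-95.3,11.4,-6.6,3.4,255]
  ]
}}

```text
time: 4.65
eef_pos: [0.5816, 0.0757, 0.1183]
orientation: [-1.693, -2.134, -0.422]
ft_force: [0.6, -0.0, -3.0]
finger_gap: 0.304
```

```bash
python3 - <<'E'
from mv import *
st(); 
p=crad(-.1975); row(p,RC)
E
```

```text
t 4.65 p [0.5816 0.0757 0.1183] X yaw 103.1 pitch 28.2 Y.z -0.002 f [ 0.55 -0.01 -2.99] m [-0.867 -0.27   0.01 ] gap 0.3037 q [ 0.61  0.82 -0.87  1.92  0.17  0.7  -0.  ]
turn [-0.2  -0.16  0.08] shift [-0.44  0.88  7.36] rows>= 1.5
```

Request:
{"name": "play_rows", "arguments": {
  "commands": [
    [-0.2,-0.1,0,-0.4,0.9,3,255],
    [-0.2,-0.1,0,-0.4,0.9,6,255],
    [-0.2,-0.1,0,-0.4,0.9,7.4,255],
    [-0.2,-0.1,0,-0.4,0.9,7.4,255],
    [-0.2,-0.1,0,-0.4,0.9,7.4,255]
  ]
}}

```text
time: 5.15
eef_pos: [0.5827, 0.1083, 0.0507]
orientation: [-1.696, -2.135, -0.424]
ft_force: [0.5, -0.6, -2.8]
finger_gap: 0.306
```

```bash
python3 - <<'E'
from mv import *
from h import *
o,R=st(); row(crad(-.1975),RC)
p,d=eyes.read_camera("scene"); cv2.imwrite("pics/scene3.png",p);zoom(p,340,130,120,100,6,"pics/s3.png")
p,d=eyes.read_camera("top"); cv2.imwrite("pics/top3.png",p);zoom(p,190,150,120,100,6,"pics/t3.png")
o,R=st()
tip=o["eef_pos"]+R@[.148,0,-.0105]; print("pred tip",tip,proj("scene",[tip]),proj("top",[tip]))
E
```

```text
t 5.15 p [0.5827 0.1083 0.0507] X yaw 103.1 pitch 28.1 Y.z -0.000 f [ 0.54 -0.57 -2.78] m [-0.865 -0.212  0.006] gap 0.3058 q [ 0.51  0.91 -0.8   1.95  0.22  0.56 -0.04]
turn [-0.06 -0.09  0.07] shift [-0.03  0.02 -0.09] rows>= 0.0
t 5.25 p [0.5841 0.1078 0.0519] X yaw 103.1 pitch 28.0 Y.z 0.002 f [ 0.89  0.02 -3.44] m [-0.857 -0.223 -0.026] gap 0.2972 q [ 0.51  0.9  -0.8   1.95  0.22  0.56 -0.04]
pred tip [0.55561821 0.23028238 0.13071241] [[393.1836783  171.55429222]] [[236.96831553 191.50009486]]
```

View pics/s3.png

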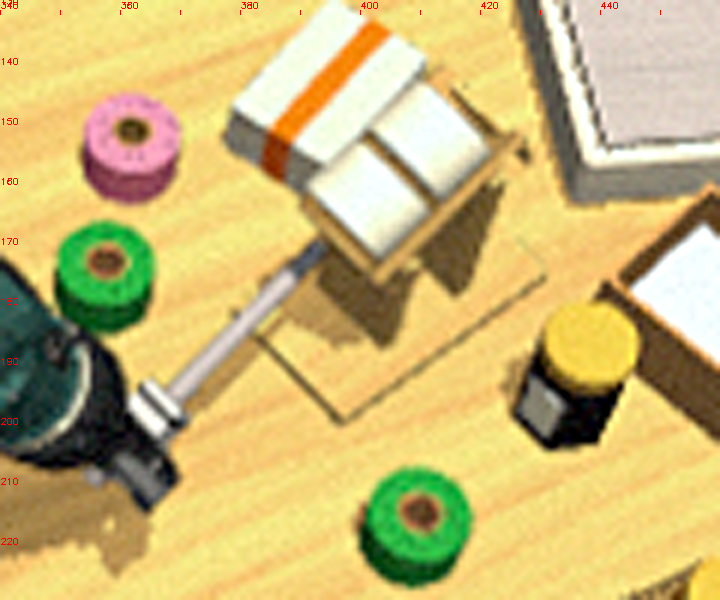

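View pics/t3.png

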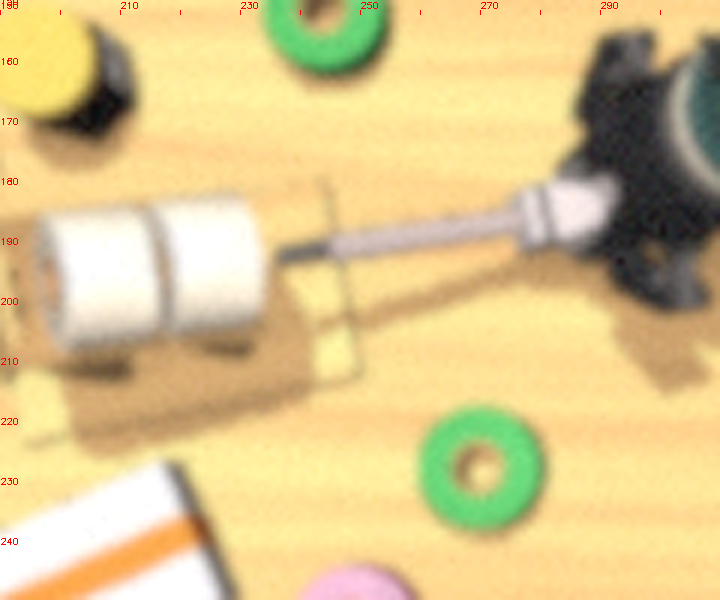

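Request:
{"name": "play_rows", "arguments": {
  "commands": [
    [0,0,0,1,0,0,255],
    [0,0,0,2,0,0,255],
    [0,0,0,3,0,0,255],
    [0,0,0,4,0,0,255],
    [0,0,0,5,0,0,255],
    [0,0,0,5,0,0,255]
  ]
}}

```text
time: 5.85
eef_pos: [0.5735, 0.1534, 0.0768]
orientation: [-1.693, -2.139, -0.428]
ft_force: [0.0, 0.1, -3.6]
finger_gap: 0.302
```

```bash
python3 - <<'E'
from mv import *
from h import *
o,R=st(); row(crad(-.1475),RC); row(crad(-.0575),RC)
p,d=eyes.read_camera("scene"); zoom(p,340,130,120,100,6,"pics/s4.png")
p,d=eyes.read_camera("top"); zoom(p,190,150,120,100,6,"pics/t4.png")
E
```

```text
t 5.85 p [0.5735 0.1534 0.0768] X yaw 103.3 pitch 28.1 Y.z 0.004 f [ 0.01  0.12 -3.61] m [-0.822 -0.144 -0.028] gap 0.3019 q [ 0.45  0.86 -0.82  1.97  0.19  0.54 -0.1 ]
turn [ 0.1  -0.08  0.29] shift [-0.32 -0.1   0.06] rows>= 0.1
turn [ 0.1  -0.08  0.29] shift [ 8.68 -0.06  0.07] rows>= 1.7
```

View pics/s4.png

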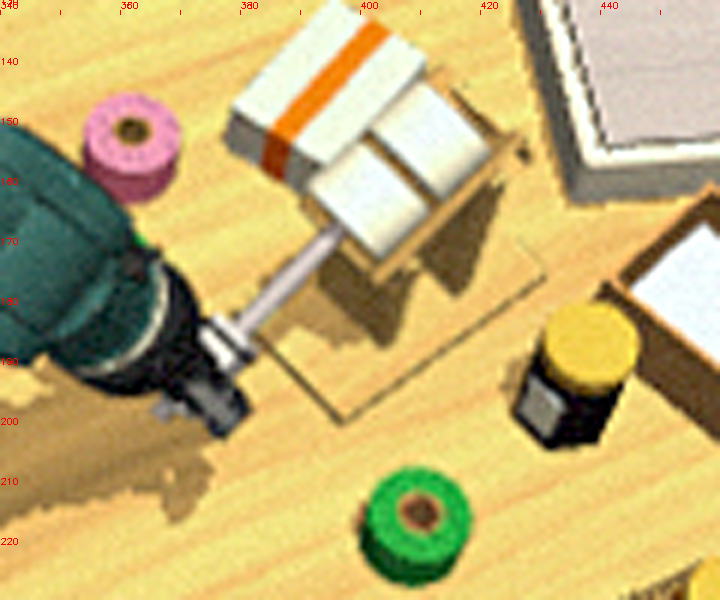

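View pics/t4.png

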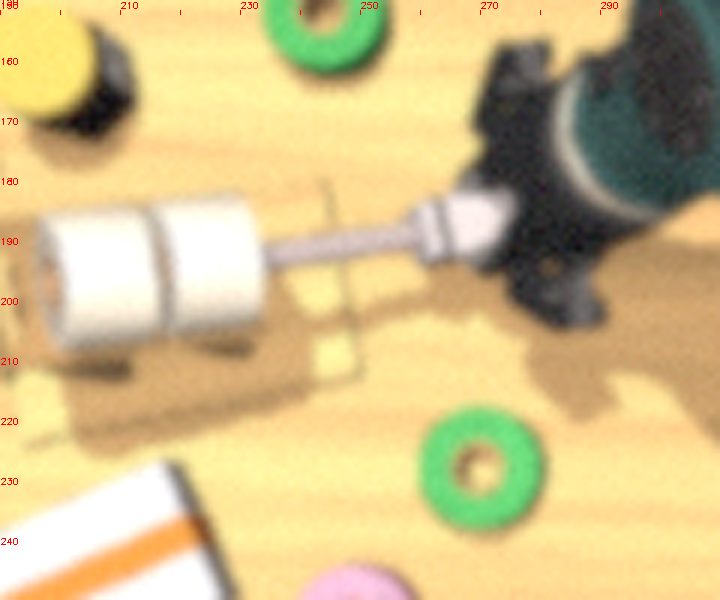

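Request:
{"name": "play_rows", "arguments": {
  "commands": [
    [0,0,0,1.5,0,0,255],
    [0,0,0,3,0,0,255],
    [0,0,0,4.5,0,0.1,255],
    [0,0,0,5.5,0,0.1,255],
    [0,0,0,6.5,0,0.1,255],
    [0,0,0,7,0,0.1,255],
    [0,0,0,7,0,0.1,255]
  ]
}}

```text
time: 6.65
eef_pos: [0.5596, 0.2127, 0.108]
orientation: [-1.695, -2.139, -0.427]
ft_force: [0.2, 0.5, -3.6]
finger_gap: 0.302
```

```bash
python3 - <<'E'
from mv import *
from h import *
o,R=st(); row(crad(-.0575),RC)
p,d=eyes.read_camera("scene"); zoom(p,340,110,120,100,6,"pics/s5.png")
p,d=eyes.read_camera("top"); zoom(p,170,150,120,100,6,"pics/t5.png")
E
```

```text
t 6.65 p [0.5596 0.2127 0.108 ] X yaw 103.3 pitch 28.0 Y.z 0.003 f [ 0.16  0.48 -3.58] m [-0.872 -0.198 -0.024] gap 0.3018 q [ 0.37  0.8  -0.83  1.98  0.15  0.53 -0.18]
turn [ 0.1  -0.01  0.22] shift [ 1.84 -0.07 -0.05] rows>= 0.4
```

View pics/s5.png

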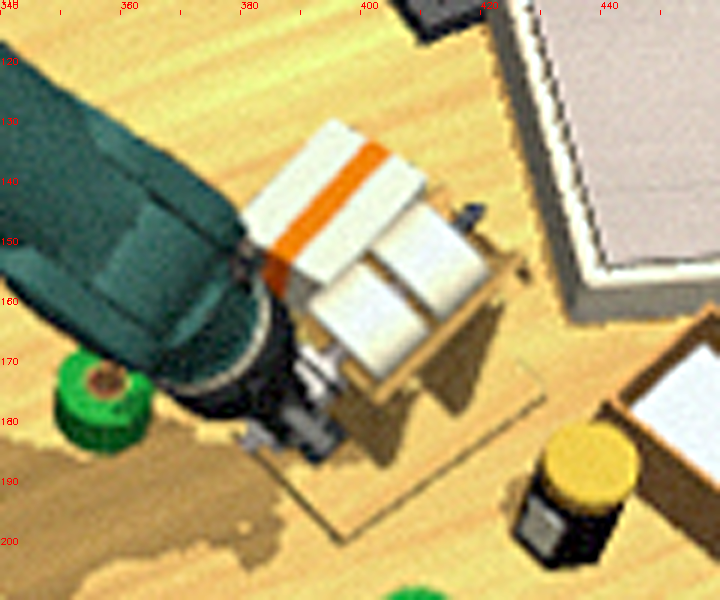

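View pics/t5.png

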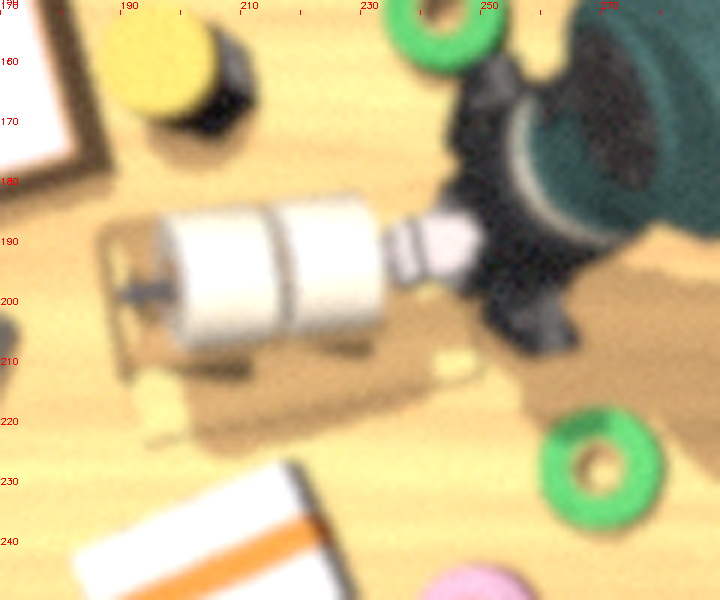

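Request:
{"name": "play_rows", "arguments": {
  "commands": [
    [0,0,0,0.8,0,0,255],
    [0,0,0,1.4,0,0,255],
    [0,0,0,1.9,0,0,255],
    [0,0,0,2.2,0,0,255],
    [0,0,0,2.3,0,0,255],
    [0,0,0,2.3,0,0,255]
  ]
}}

```text
time: 7.35
eef_pos: [0.5552, 0.231, 0.118]
orientation: [-1.698, -2.137, -0.425]
ft_force: [-0.3, -0.3, -3.4]
finger_gap: 0.308
```

```bash
python3 - <<'E'
from mv import *
from h import *
o,R=st(); row(crad(-.0575),RC)
p,d=eyes.read_camera("top"); zoom(p,170,150,120,100,6,"pics/t6.png")
E
```

```text
t 7.35 p [0.5552 0.231  0.118 ] X yaw 103.1 pitch 28.0 Y.z 0.002 f [-0.32 -0.31 -3.38] m [-0.928 -0.201 -0.069] gap 0.3081 q [ 0.34  0.79 -0.84  1.98  0.14  0.53 -0.2 ]
turn [0.08 0.04 0.11] shift [-0.29 -0.06 -0.05] rows>= 0.1
```

View pics/t6.png

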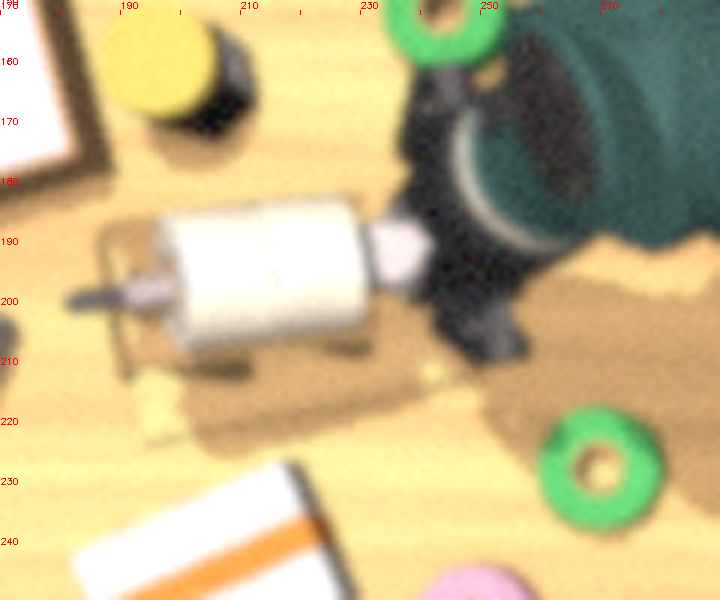

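Request:
{"name": "play_rows", "arguments": {
  "commands": [
    [0,0,0,0,0,-0.5,255],
    [0,0,0,0,0,-1,255],
    [0,0,0,0,0,-1.7,255],
    [0,0,0,0,0,-2.5,255],
    [0,0,0,0,0,-3.5,255],
    [0,0,0,0,0,-4.5,255],
    [0,0,0,0,0,-6,255],
    [0,0,0,0,0,-7,255],
    [0,0,0,0,0,-7,255]
  ]
}}

```text
time: 8.3
eef_pos: [0.5641, 0.1982, 0.1814]
orientation: [-1.7, -2.138, -0.429]
ft_force: [0.9, 0.4, -4.7]
finger_gap: 0.303
```

```bash
python3 - <<'E'
from mv import *
from h import *
o,R=st()
p,d=eyes.read_camera("top"); zoom(p,170,150,120,100,6,"pics/t7.png")
p,d=eyes.read_camera("scene"); zoom(p,340,110,120,100,6,"pics/s7.png")
E
```

```text
t 8.30 p [0.5641 0.1982 0.1814] X yaw 103.1 pitch 27.9 Y.z 0.005 f [ 0.93  0.38 -4.72] m [-1.114 -0.313 -0.047] gap 0.3032 q [ 0.44  0.71 -0.91  1.94  0.09  0.66 -0.16]
```

View pics/t7.png

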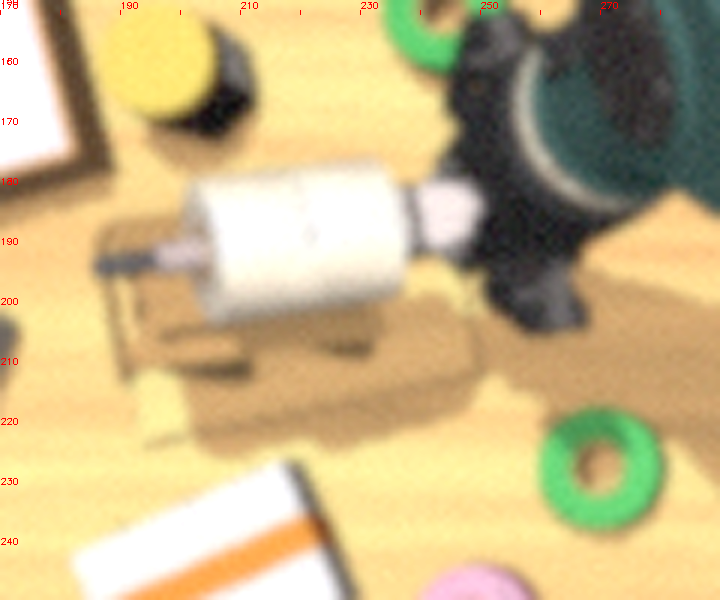

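View pics/s7.png

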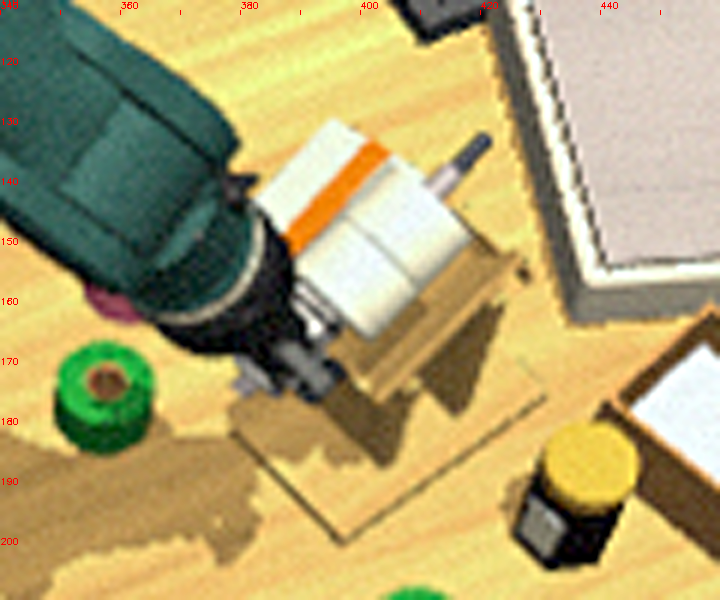

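```bash
cat >> mv.py <<'E'
D=np.array([np.cos(np.radians(84)),np.sin(np.radians(84)),0]); MID=np.array([.594,-.273,.0715])
def disp(tipx,yaw,pitch=0,dz=0,c=0,lat=0):
    """TCP so that the (compressed by c) nose is tipx along D from MID; returns p,R"""
    R=Rt(84+yaw,pitch); nose=MID+tipx*D+np.array([0,0,dz])+lat*np.array([D[1],-D[0],0])
    return nose-R@[.148-c,0,-OFF],R
E
python3 - <<'E'
from mv import *
from h import *
print("jar_a lid",plane("top",[[411.5,144]],.083),plane("scene",[[275.5,279]],.083))
Cs=cloud("scene",np.load("scene0.npy")); Ct=cloud("top",np.load("top0.npy"))
print("knob",Ct[168:172,412:416,2].round(3),Cs[266:270,261:265,2].round(3))
o,R=st()
p,R1=disp(.072,18,0,.09); print(p); row(p,R1); p,R1=disp(.072,18,10,.09); print(p); row(p,R1)
E
```

```text
jar_a lid [[ 0.70193548 -0.24926206  0.083     ]] [[ 0.7123906  -0.25498279  0.083     ]]
knob [[0.014 0.012 0.026 0.022]
 [0.009 0.019 0.027 0.027]
 [0.014 0.015 0.025 0.026]
 [0.014 0.011 0.024 0.027]] [[0.024 0.024 0.026 0.024]
 [0.021 0.023 0.028 0.022]
 [0.024 0.025 0.028 0.026]
 [0.026 0.021 0.026 0.023]]
t 8.40 p [0.5625 0.1987 0.18  ] X yaw 103.1 pitch 27.9 Y.z 0.002 f [-0.63 -0.75 -4.41] m [-1.095 -0.227 -0.011] gap 0.3054 q [ 0.44  0.71 -0.91  1.94  0.09  0.66 -0.16]
[ 0.63229698 -0.34616027  0.151     ]
turn [ -0.12 -27.95   1.04] shift [-49.63  -5.49 -23.06] rows>= 11.0
[ 0.63145041 -0.34217749  0.12545959]
turn [ -0.21 -17.95   1.02] shift [-50.47  -5.49 -20.62] rows>= 11.0
```

Request:
{"name": "play_rows", "arguments": {
  "commands": [
    [0,0,0,-0.9,-0.1,-0.4,255],
    [0,0,0,-2.8,-0.3,-1.1,255],
    [0,0,0,-5.5,-0.6,-2.3,255],
    [0,0,0,-9.5,-1.0,-3.9,255],
    [0,0,0,-14,-1.5,-5.8,255],
    [0,0,0,-18.5,-2,-7.6,255],
    [0,0,0,-23,-2.5,-9.5,255],
    [0,0,0,-27.5,-3,-11.3,255],
    [0,-2,0,-32,-3.5,-13.2,255],
    [0,-4,0,-36.5,-4,-15,255],
    [0,-6,0,-40,-4.3,-16.4,255],
    [0,-8,0,-42,-4.6,-17.2,255]
  ]
}}

```text
time: 9.6
eef_pos: [0.6194, -0.2579, 0.1328]
orientation: [-1.785, -2.231, -0.312]
ft_force: [-0.2, 0.9, -4.6]
finger_gap: 0.3
```

```bash
python3 - <<'E'
from mv import *
from h import *
o,R=st()
p,R1=disp(.072,18,8,.09); print(p); row(p,R1)
p,d=eyes.read_camera("scene"); zoom(p,200,150,160,120,5,"pics/s8.png")
E
```

```text
t 9.60 p [ 0.6194 -0.2579  0.1328] X yaw 102.7 pitch 19.7 Y.z 0.001 f [-0.24  0.91 -4.59] m [-0.891 -0.17   0.033] gap 0.2995 q [ 0.92  0.86 -0.79  1.63  0.31  1.03  0.32]
[ 0.63169369 -0.34332203  0.13050457]
turn [ -0.09 -11.72   0.67] shift [-8.18 -0.68 -2.69] rows>= 1.7
```

View pics/s8.png

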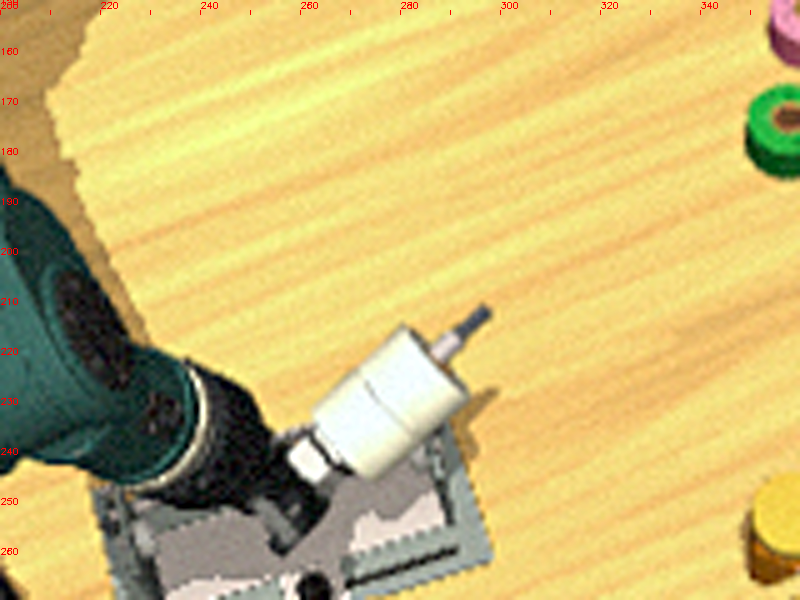

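Request:
{"name": "play_rows", "arguments": {
  "commands": [
    [0,-2,0,-1.5,-0.1,-0.5,255],
    [0,-4,0,-3.5,-0.3,-1.1,255],
    [0,-7,0,-5.5,-0.5,-1.8,255],
    [0,-10,0.3,-7.2,-0.6,-2.4,255],
    [0,-11.7,0.7,-8.2,-0.7,-2.7,255],
    [0,-11.7,0.7,-8.2,-0.7,-2.7,255],
    [0,-11.7,0.7,-8.2,-0.7,-2.7,255]
  ]
}}

```text
time: 10.35
eef_pos: [0.6316, -0.3438, 0.131]
orientation: [-1.906, -2.355, -0.13]
ft_force: [0.1, 0.0, -4.9]
finger_gap: 0.302
```

```bash
python3 - <<'E'
from mv import *
from h import *
o,R=st()
p,d=eyes.read_camera("scene"); zoom(p,200,180,140,110,5,"pics/s9.png")
p,d=eyes.read_camera("top"); zoom(p,360,120,140,110,5,"pics/t9.png")
o,R=st(); tip=o["eef_pos"]+R@[.148,0,-.0105]; print(tip,proj("scene",[tip]),proj("top",[tip]))
E
```

```text
t 10.35 p [ 0.6316 -0.3438  0.131 ] X yaw 102.0 pitch 7.9 Y.z -0.002 f [ 0.14  0.01 -4.88] m [-0.423 -0.071 -0.024] gap 0.3024 q [ 0.89  0.82 -0.69  1.6   0.45  0.99  0.29]
t 10.45 p [ 0.6316 -0.3438  0.1309] X yaw 102.0 pitch 7.9 Y.z -0.002 f [-0.1   0.04 -5.75] m [-0.47  -0.108 -0.   ] gap 0.3017 q [ 0.89  0.82 -0.69  1.6   0.45  0.99  0.29]
[ 0.6013558  -0.20186831  0.16169319] [[275.06355948 230.45692367]] [[400.31390185 174.91389096]]
```

View pics/s9.png

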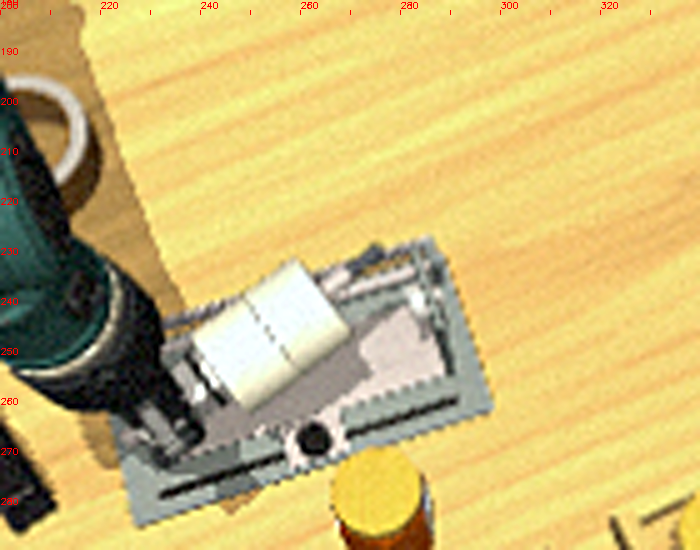

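View pics/t9.png

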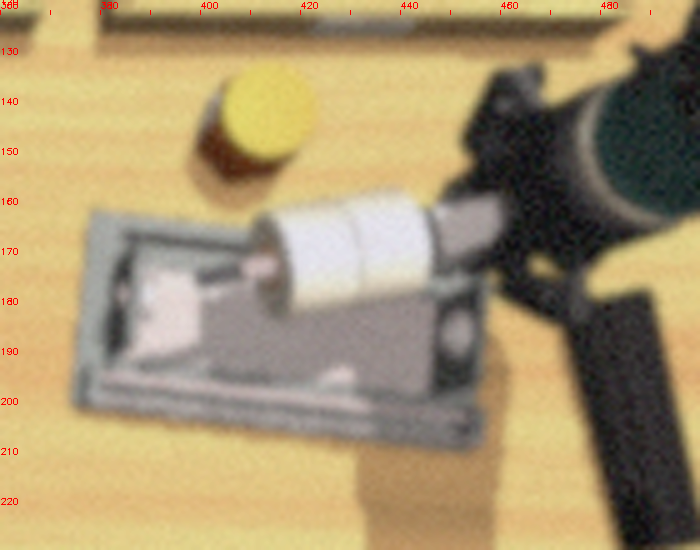

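```bash
python3 - <<'E'
from mv import *
from h import *
o,R=st()
for a,b in [((275,229.4),(398.3,175.3)),((275.3,229.4),(399,175.2)),((393,170.5),(236.5,191.8))]:
    P,e=tri(a,b); print(P.round(4),round(e,4),(R.T@(P-o["eef_pos"])).round(4))
p,R1=disp(.072,18,2,.03); row(p,R1)
p,R1=disp(.072,18,1,0); print(p);row(p,R1)
E
```

```text
t 10.45 p [ 0.6316 -0.3438  0.1309] X yaw 102.0 pitch 7.9 Y.z -0.002 f [-0.1   0.04 -5.75] m [-0.47  -0.108 -0.   ] gap 0.3017 q [ 0.89  0.82 -0.69  1.6   0.45  0.99  0.29]
[ 0.5994 -0.1987  0.1623] 0.0046 [ 0.1516 -0.0013 -0.0107]
[ 0.5999 -0.1991  0.1637] 0.0022 [ 0.1513 -0.0009 -0.012 ]
[0.5542 0.2302 0.1353] 0.0008 [0.5726 0.044  0.0753]
turn [-0.1  -5.93  0.03] shift [-0.82  0.03  4.43] rows>= 0.9
[ 0.63225419 -0.34595897  0.05841864]
turn [-0.1  -6.93  0.03] shift [-1.22  0.03  7.14] rows>= 1.4
```

Request:
{"name": "play_rows", "arguments": {
  "commands": [
    [0,-2,0,-0.3,0,1,255],
    [0,-4,0,-0.6,0,2.3,255],
    [0,-6,0,-0.9,0,3.6,255],
    [0,-6.5,0,-1.1,0,5,255],
    [0,-6.9,0,-1.3,0,6.2,255],
    [0,-6.9,0,-1.3,0,6.9,255],
    [0,-6.9,0,-1.3,0,7.1,255],
    [0,-6.9,0,-1.3,0,7.1,255]
  ]
}}

```text
time: 11.25
eef_pos: [0.6321, -0.3471, 0.0584]
orientation: [-1.967, -2.429, -0.016]
ft_force: [0.8, -0.2, -5.0]
finger_gap: 0.301
```

```bash
python3 - <<'E'
from mv import *
from h import *
o,R=st()
p,d=eyes.read_camera("scene"); zoom(p,200,190,120,100,6,"pics/s10.png")
p,d=eyes.read_camera("top"); zoom(p,360,130,120,90,6,"pics/t10.png")
o,R=st(); tip=o["eef_pos"]+R@[.150,0,-.0105]; 
c=MID+.083*D
print(tip,"tip",proj("scene",[tip]),proj("top",[tip]),"cup",c,proj("scene",[c]),proj("top",[c]))
p,R1=disp(.085,18,1,0); row(p,R1)
E
```

```text
t 11.25 p [ 0.6321 -0.3471  0.0584] X yaw 102.0 pitch 1.1 Y.z -0.002 f [ 0.77 -0.24 -4.97] m [-0.152 -0.089  0.015] gap 0.3010 q [ 0.81  0.86 -0.58  1.68  0.6   0.8   0.16]
t 11.35 p [ 0.6327 -0.3472  0.0593] X yaw 102.0 pitch 1.0 Y.z -0.001 f [ 0.42 -0.25 -4.84] m [-0.212 -0.045  0.009] gap 0.3022 q [ 0.81  0.86 -0.58  1.68  0.6   0.8   0.16]
[ 0.60151785 -0.20073198  0.07242383] tip [[278.87640832 242.14333934]] [[393.68934079 179.5513913 ]] cup [ 0.60267586 -0.19045468  0.0715    ] [[282.06137841 241.2775926 ]] [[389.99123204 179.14783614]]
turn [-0.03 -0.01  0.01] shift [1.37 0.39 0.11] rows>= 0.3
```

View pics/s10.png

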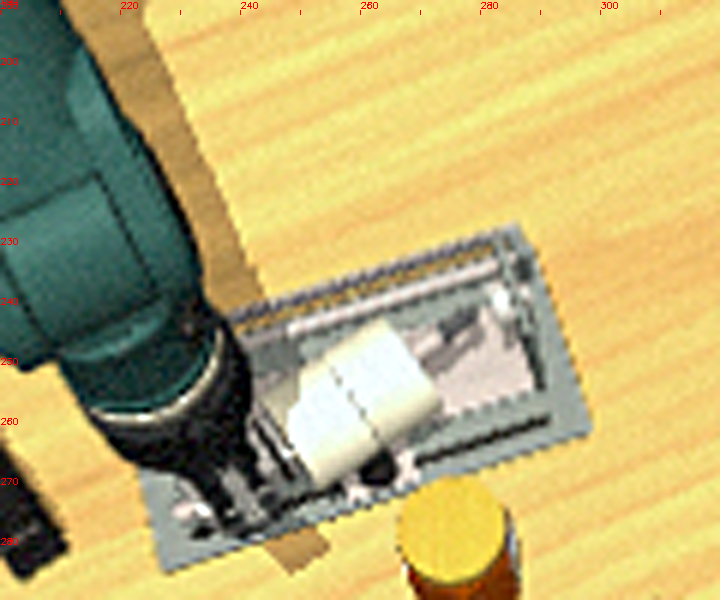

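View pics/t10.png

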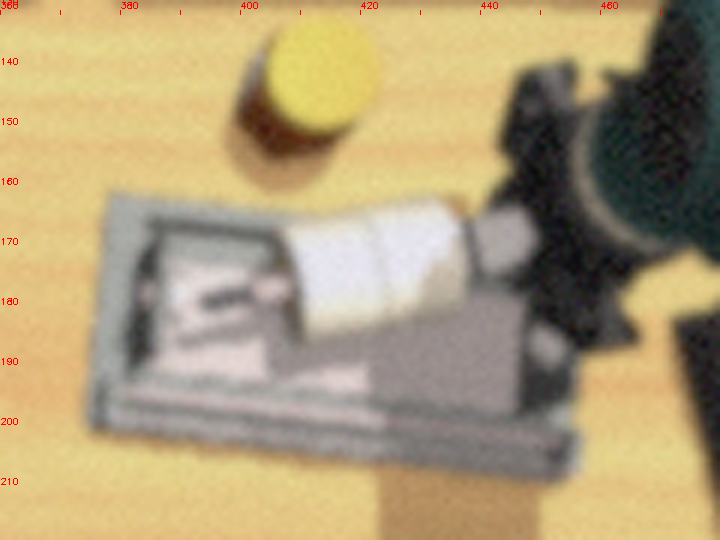

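Request:
{"name": "play_rows", "arguments": {
  "commands": [
    [0,0,0,0.4,0.13,0.05,255],
    [0,0,0,0.8,0.26,0.08,255],
    [0,0,0,1.15,0.37,0.08,255],
    [0,0,0,1.3,0.42,0.08,255],
    [0,0,0,1.3,0.42,0.08,255]
  ]
}}

```text
time: 11.85
eef_pos: [0.6343, -0.3332, 0.0589]
orientation: [-1.967, -2.431, -0.017]
ft_force: [0.8, -0.4, -4.8]
finger_gap: 0.3
```

```bash
cat >> mv.py <<'E'
def tipinfo(L=.150):
    o,R=st(); tip=o["eef_pos"]+R@[L,0,-OFF]-MID
    print("free tip: along %.4f lat %.4f z %.4f"%(tip@D,tip@np.array([D[1],-D[0],0]),tip[2]),"F along D %.2f lat %.2f"%(o["ft_force"]@D,o["ft_force"]@np.array([D[1],-D[0],0])))
    s=o["eef_pos"]+R@[-.036,0,-OFF]-MID; print("  stub: along %.4f lat %.4f z %.4f"%(s@D,s@np.array([D[1],-D[0],0]),s[2]))
    return o,R
E
python3 - <<'E'
from mv import *
from h import *
o,R=tipinfo()
p,d=eyes.read_camera("top"); zoom(p,360,130,120,90,6,"pics/t11.png")
p,d=eyes.read_camera("scene"); zoom(p,200,190,120,100,6,"pics/s11.png")
tipinfo()
E
```

```text
t 11.85 p [ 0.6343 -0.3332  0.0589] X yaw 102.0 pitch 1.0 Y.z -0.000 f [ 0.82 -0.42 -4.82] m [-0.187 -0.045  0.03 ] gap 0.3001 q [ 0.79  0.85 -0.58  1.7   0.6   0.79  0.14]
free tip: along 0.0868 lat -0.0000 z 0.0005 F along D -0.33 lat 0.86
  stub: along -0.0900 lat 0.0576 z -0.0027
t 11.95 p [ 0.6341 -0.3336  0.0588] X yaw 102.0 pitch 1.0 Y.z -0.001 f [ 0.34  0.65 -5.16] m [-0.031 -0.068  0.058] gap 0.3012 q [ 0.79  0.85 -0.58  1.7   0.6   0.79  0.14]
free tip: along 0.0864 lat -0.0001 z 0.0004 F along D 0.68 lat 0.27
  stub: along -0.0905 lat 0.0574 z -0.0029
```

View pics/t11.png

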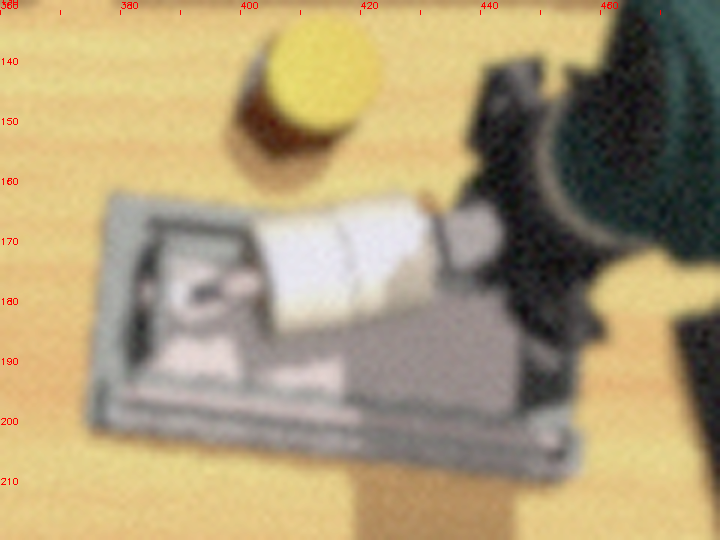

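View pics/s11.png

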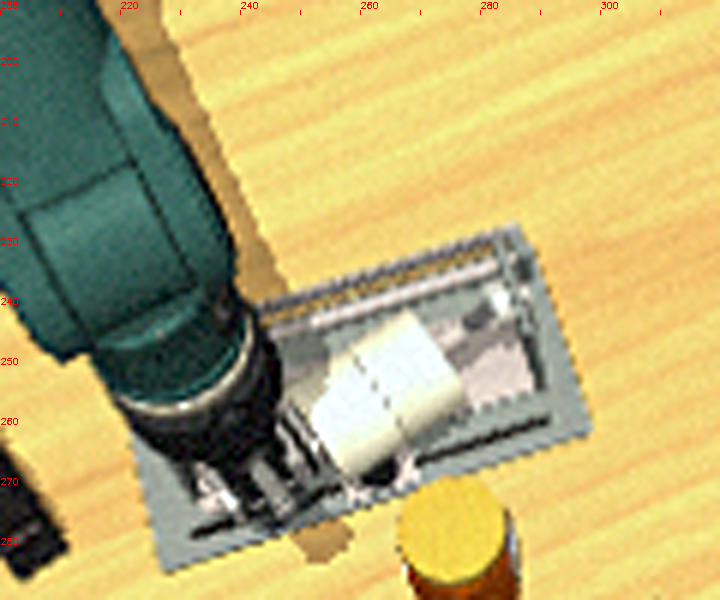

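Request:
{"name": "play_rows", "arguments": {
  "commands": [
    [0,0,0,0.2,0.06,0,255],
    [0,0,0,0.4,0.13,0,255],
    [0,0,0,0.5,0.16,0,255],
    [0,0,0,0.5,0.16,0,255],
    [0,0,0,0.5,0.16,0,255]
  ]
}}

```text
time: 12.45
eef_pos: [0.634, -0.3296, 0.0588]
orientation: [-1.969, -2.43, -0.014]
ft_force: [-1.3, -4.4, -4.2]
finger_gap: 0.305
```

```bash
python3 -c "
from mv import *
tipinfo()"
```

```text
t 12.45 p [ 0.634  -0.3296  0.0588] X yaw 102.0 pitch 0.9 Y.z -0.002 f [-1.31 -4.39 -4.19] m [-0.957  0.29   0.387] gap 0.3050 q [ 0.78  0.85 -0.58  1.7   0.6   0.79  0.13]
free tip: along 0.0904 lat -0.0005 z 0.0002 F along D -4.51 lat -0.84
  stub: along -0.0865 lat 0.0569 z -0.0028
```

```bash
python3 - <<'E'
from mv import *
from h import *
p,d=eyes.read_camera("top"); p2,_=eyes.read_camera("top"); p3,_=eyes.read_camera("top"); a=np.mean([p,p2,p3],0).astype(np.uint8); zoom(a,375,160,50,40,14,"pics/t12.png")
p,d=eyes.read_camera("scene");p2,_=eyes.read_camera("scene"); p3,_=eyes.read_camera("scene"); a=np.mean([p,p2,p3],0).astype(np.uint8); zoom(a,260,220,50,40,14,"pics/s12.png")
tipinfo()
for x,l in ((.090,0),(.083,0),(.083,.013),(.083,-.013)):
    c=MID+x*D+l*np.array([D[1],-D[0],0]); print(x,l,proj("top",[c]),proj("scene",[c]))
for z in(.013,-.013):
    c=MID+.083*D+[0,0,z]; print(z,proj("top",[c]),proj("scene",[c]))
E
```

```text
t 12.75 p [ 0.6341 -0.3289  0.0587] X yaw 102.0 pitch 1.0 Y.z -0.002 f [-1.51 -4.13 -4.04] m [-1.012  0.398  0.419] gap 0.3019 q [ 0.78  0.85 -0.58  1.7   0.6   0.79  0.13]
free tip: along 0.0910 lat -0.0006 z 0.0003 F along D -4.27 lat -1.07
  stub: along -0.0858 lat 0.0569 z -0.0029
0.09 0 [[387.52753112 178.86260667]] [[284.18624484 240.60074965]]
0.083 0 [[389.99123204 179.14783614]] [[282.06137841 241.2775926 ]]
0.083 0.013 [[390.45917704 174.63749447]] [[283.20860237 244.88514346]]
0.083 -0.013 [[389.52296396 183.66714469]] [[280.92539634 237.70328634]]
0.013 [[390.78788266 178.50512718]] [[281.61720457 239.6475188 ]]
-0.013 [[389.21249877 179.776107  ]] [[282.49771158 242.87842485]]
```

View pics/t12.png

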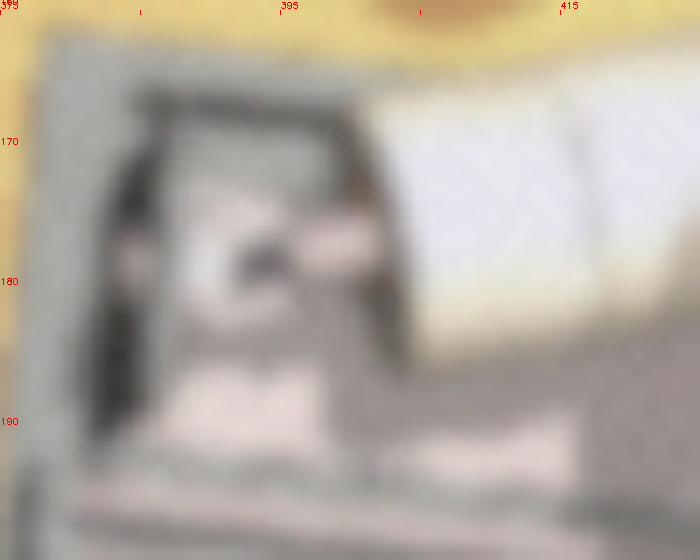

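View pics/s12.png

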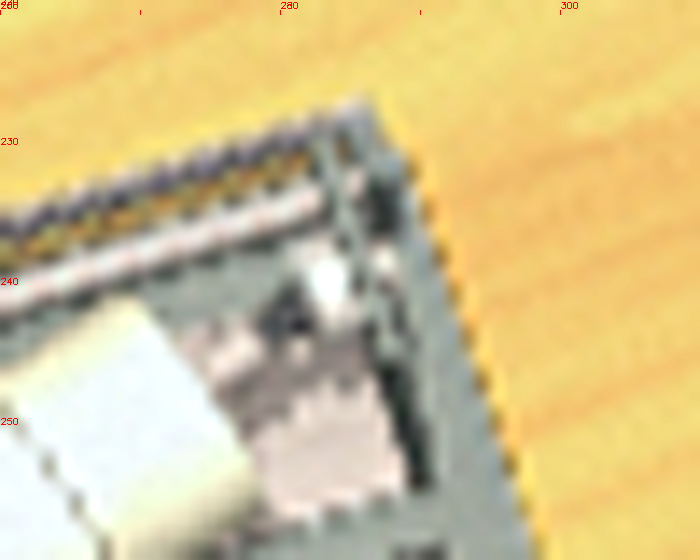

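```bash
cat >> mv.py <<'E'
L0=.150; FP=.0865
def seat(yaw,c,pitch=0,dz=0,lat=0):
    R=Rt(84+yaw,pitch); nose=MID+FP*D+np.array([0,0,dz])+lat*np.array([D[1],-D[0],0])
    p=nose-R@[L0-c,0,-OFF]; print("yaw",yaw,"c",c,end=": "); row(p,R); return p,R
E
python3 - <<'E'
from mv import *
for y,c in((18,4.5),(15,5.5),(12,6.5),(9,7.5),(9,10),(9,12),(9,13),(9,14)): seat(y,c/1000)
E
```

```text
yaw 18 c 0.0045: turn [-0.1  -0.98  0.01] shift [-0.02 -0.09 -0.23] rows>= 0.1
yaw 15 c 0.0055: turn [-0.12 -0.98  3.01] shift [ 0.1  -0.84 -0.23] rows>= 0.4
yaw 12 c 0.0065: turn [-0.15 -0.98  6.01] shift [ 0.26 -1.59 -0.22] rows>= 0.7
yaw 9 c 0.0075: turn [-0.17 -0.97  9.01] shift [ 0.46 -2.32 -0.22] rows>= 1.1
yaw 9 c 0.01: turn [-0.17 -0.97  9.01] shift [ 0.71 -2.28 -0.21] rows>= 1.1
yaw 9 c 0.012: turn [-0.17 -0.97  9.01] shift [ 0.9  -2.24 -0.21] rows>= 1.1
yaw 9 c 0.013: turn [-0.17 -0.97  9.01] shift [ 1.   -2.23 -0.21] rows>= 1.1
yaw 9 c 0.014: turn [-0.17 -0.97  9.01] shift [ 1.1  -2.21 -0.21] rows>= 1.1
```

Request:
{"name": "play_rows", "arguments": {
  "commands": [
    [0,-0.5,1.5,0.05,-0.4,-0.1,255],
    [0,-1,3,0.1,-0.8,-0.2,255],
    [-0.1,-1,4.5,0.2,-1.2,-0.2,255],
    [-0.1,-1,6,0.3,-1.6,-0.2,255],
    [-0.2,-1,7.5,0.4,-1.95,-0.2,255],
    [-0.2,-1,9,0.5,-2.3,-0.2,255],
    [-0.2,-1,9,0.7,-2.3,-0.2,255],
    [-0.2,-1,9,0.7,-2.3,-0.2,255],
    [-0.2,-1,9,0.7,-2.3,-0.2,255]
  ]
}}

```text
time: 13.65
eef_pos: [0.6102, -0.328, 0.0612]
orientation: [2.163, 2.275, -0.0]
ft_force: [-0.8, -5.7, -3.0]
finger_gap: 0.3
```

```bash
python3 - <<'E'
from mv import *
o,R=tipinfo(); print("axial F",o["ft_force"]@R[:,0])
for y,c in((9,10),(9,13),(9,14.5),(9,15),(0,14.5)): seat(y,c/1000)
E
```

```text
t 13.65 p [ 0.6102 -0.328   0.0612] X yaw 92.9 pitch -0.1 Y.z 0.001 f [-0.82 -5.65 -3.05] m [-1.184  0.146  0.068] gap 0.3000 q [ 0.77  0.81 -0.53  1.77  0.58  0.73 -0.02]
free tip: along 0.0952 lat -0.0013 z -0.0001 F along D -5.71 lat -0.23
  stub: along -0.0885 lat 0.0274 z 0.0003
axial F -5.599397235611428
yaw 9 c 0.01: turn [ 0.08  0.1  -0.12] shift [0.12 0.02 0.02] rows>= 0.0
yaw 9 c 0.013: turn [ 0.08  0.1  -0.12] shift [0.42 0.02 0.02] rows>= 0.1
yaw 9 c 0.0145: turn [ 0.08  0.1  -0.12] shift [0.57 0.02 0.02] rows>= 0.1
yaw 9 c 0.015: turn [ 0.08  0.1  -0.12] shift [0.62 0.02 0.02] rows>= 0.1
yaw 0 c 0.0145: turn [0.08 0.1  8.88] shift [ 0.73 -2.1   0.02] rows>= 1.0
```

Request:
{"name": "play_rows", "arguments": {
  "commands": [
    [0,0,0,0.2,0,0,255],
    [0,0,0,0.35,0,0,255],
    [0,0,0,0.5,0,0,255],
    [0,0,0,0.55,0,0,255],
    [0,0,0,0.55,0,0,255],
    [0,0,0,0.55,0,0,255]
  ]
}}

```text
time: 14.25
eef_pos: [0.6097, -0.3249, 0.0615]
orientation: [2.165, 2.27, -0.003]
ft_force: [-1.5, -6.9, -2.8]
finger_gap: 0.302
```

```bash
python3 - <<'E'
from mv import *
from plant import eyes
from h import *
for i in range(3):
    o,R=tipinfo(); print("axial F",o["ft_force"]@R[:,0]); p,_=eyes.read_camera("top")
zoom(p,360,130,120,90,6,"pics/t13.png")
E
```

```text
t 14.25 p [ 0.6097 -0.3249  0.0615] X yaw 92.7 pitch -0.3 Y.z 0.002 f [-1.47 -6.94 -2.83] m [-1.511  0.259  0.241] gap 0.3016 q [ 0.76  0.8  -0.52  1.77  0.58  0.72 -0.03]
free tip: along 0.0984 lat -0.0017 z -0.0002 F along D -7.06 lat -0.74
  stub: along -0.0855 lat 0.0265 z 0.0007
axial F -6.85031768246396
t 14.30 p [ 0.6097 -0.3249  0.0615] X yaw 92.7 pitch -0.3 Y.z 0.002 f [-2.06 -7.35 -3.3 ] m [-1.488  0.204  0.178] gap 0.3066 q [ 0.76  0.8  -0.52  1.77  0.58  0.72 -0.03]
free tip: along 0.0983 lat -0.0017 z -0.0002 F along D -7.52 lat -1.29
  stub: along -0.0855 lat 0.0265 z 0.0007
axial F -7.224966808872931
t 14.35 p [ 0.6097 -0.3249  0.0615] X yaw 92.7 pitch -0.3 Y.z 0.002 f [ 0.5  -7.36 -3.71] m [-1.537  0.191  0.179] gap 0.2997 q [ 0.76  0.8  -0.52  1.77  0.58  0.72 -0.03]
free tip: along 0.0983 lat -0.0017 z -0.0002 F along D -7.27 lat 1.27
  stub: along -0.0856 lat 0.0265 z 0.0007
axial F -7.360065130081843
```

View pics/t13.png

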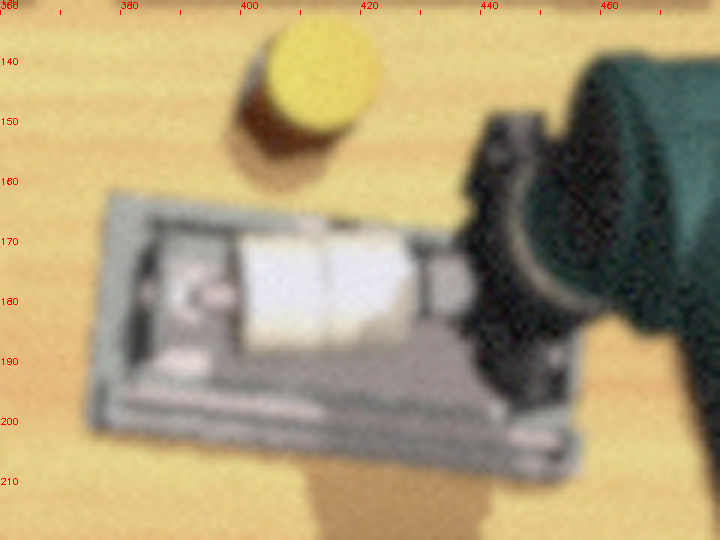

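Request:
{"name": "play_rows", "arguments": {
  "commands": [
    [0,0,0,0.35,0,0,255],
    [0,0,0,0.5,0,0,255],
    [0,0,0,0.6,0,0,255],
    [0,0,0,0.68,0,0,255],
    [0,0,0,0.68,0,0,255],
    [0,0,0,0.68,0,0,255]
  ]
}}

```text
time: 15.0
eef_pos: [0.6091, -0.3218, 0.0619]
orientation: [2.167, 2.264, -0.007]
ft_force: [-0.9, -8.5, -3.1]
finger_gap: 0.304
```

```bash
sed -i 's/FP=.0865/FP=.088/' mv.py; python3 - <<'E'
from mv import *
from plant import eyes
for i in range(3):
    o,R=tipinfo(); print("axial F",o["ft_force"]@R[:,0]); eyes.read_camera("top")
seat(9,.0145);seat(0,.0145)
E
```

```text
t 15.00 p [ 0.6091 -0.3218  0.0619] X yaw 92.5 pitch -0.5 Y.z 0.002 f [-0.88 -8.54 -3.12] m [-1.728  0.228  0.166] gap 0.3042 q [ 0.75  0.8  -0.52  1.78  0.59  0.72 -0.04]
free tip: along 0.1015 lat -0.0021 z -0.0004 F along D -8.58 lat 0.01
  stub: along -0.0824 lat 0.0254 z 0.0013
axial F -8.461567128731648
t 15.05 p [ 0.6091 -0.3218  0.062 ] X yaw 92.5 pitch -0.5 Y.z 0.002 f [-1.88 -8.87 -2.63] m [-1.841  0.282  0.205] gap 0.3055 q [ 0.75  0.8  -0.52  1.78  0.59  0.72 -0.04]
free tip: along 0.1015 lat -0.0021 z -0.0004 F along D -9.02 lat -0.94
  stub: along -0.0825 lat 0.0254 z 0.0013
axial F -8.758172192349104
t 15.10 p [ 0.6091 -0.3218  0.062 ] X yaw 92.5 pitch -0.5 Y.z 0.002 f [-1.7 -9.4 -3.1] m [-1.792  0.276  0.214] gap 0.3070 q [ 0.75  0.8  -0.52  1.78  0.59  0.72 -0.04]
free tip: along 0.1015 lat -0.0021 z -0.0004 F along D -9.52 lat -0.71
  stub: along -0.0825 lat 0.0254 z 0.0013
axial F -9.286303443998317
yaw 9 c 0.0145: turn [ 0.11  0.51 -0.49] shift [0.1  0.12 0.1 ] rows>= 0.1
yaw 0 c 0.0145: turn [0.15 0.5  8.5 ] shift [ 0.25 -2.    0.09] rows>= 1.0
```

Request:
{"name": "play_rows", "arguments": {
  "commands": [
    [0.1,0.8,0,0.45,0,0.1,255],
    [0.1,1,2,0.47,-0.45,0.1,255],
    [0.1,1,4,0.5,-0.95,0.1,255],
    [0.1,1,6,0.53,-1.4,0.1,255],
    [0.1,1,8,0.55,-1.9,0.1,255],
    [0.1,1,8.8,0.55,-2.05,0.1,255],
    [0.1,1,8.8,0.55,-2.05,0.1,255],
    [0.1,1,8.8,0.55,-2.05,0.1,255]
  ]
}}

```text
time: 15.95
eef_pos: [0.5871, -0.3208, 0.0608]
orientation: [-2.342, -2.089, -0.005]
ft_force: [-2.4, -8.8, -5.5]
finger_gap: 0.302
```

```bash
python3 - <<'E'
from mv import *
from plant import eyes
from h import *
I=[]
for i in range(3):
    o,R=tipinfo(); print("axial F",o["ft_force"]@R[:,0]); p,_=eyes.read_camera("top"); I.append(p)
zoom(np.mean(I,0).astype(np.uint8),370,150,100,70,8,"pics/t14.png")
p,_=eyes.read_camera("scene"); zoom(p,205,210,100,80,8,"pics/s14.png")
seat(0,.0145)
E
```

```text
t 15.95 p [ 0.5871 -0.3208  0.0608] X yaw 83.5 pitch 0.3 Y.z -0.001 f [-2.42 -8.78 -5.47] m [-2.     0.378  0.13 ] gap 0.3025 q [ 0.76  0.78 -0.49  1.82  0.54  0.68 -0.16]
free tip: along 0.1016 lat -0.0004 z 0.0005 F along D -8.98 lat -1.49
  stub: along -0.0843 lat -0.0022 z -0.0004
axial F -9.023721727248502
t 16.00 p [ 0.5871 -0.3208  0.0608] X yaw 83.5 pitch 0.3 Y.z -0.001 f [-2.45 -8.43 -4.52] m [-1.992  0.397  0.068] gap 0.2982 q [ 0.76  0.78 -0.49  1.82  0.54  0.68 -0.16]
free tip: along 0.1016 lat -0.0004 z 0.0005 F along D -8.64 lat -1.56
  stub: along -0.0843 lat -0.0021 z -0.0003
axial F -8.674765124129168
t 16.05 p [ 0.5872 -0.3208  0.0608] X yaw 83.5 pitch 0.3 Y.z -0.001 f [-1.85 -9.37 -4.12] m [-2.014  0.424  0.062] gap 0.3019 q [ 0.76  0.78 -0.49  1.82  0.54  0.68 -0.16]
free tip: along 0.1017 lat -0.0004 z 0.0005 F along D -9.51 lat -0.86
  stub: along -0.0843 lat -0.0021 z -0.0004
axial F -9.534832184795624
yaw 0 c 0.0145: turn [-0.03 -0.27 -0.52] shift [ 0.08  0.18 -0.02] rows>= 0.1
```

View pics/t14.png

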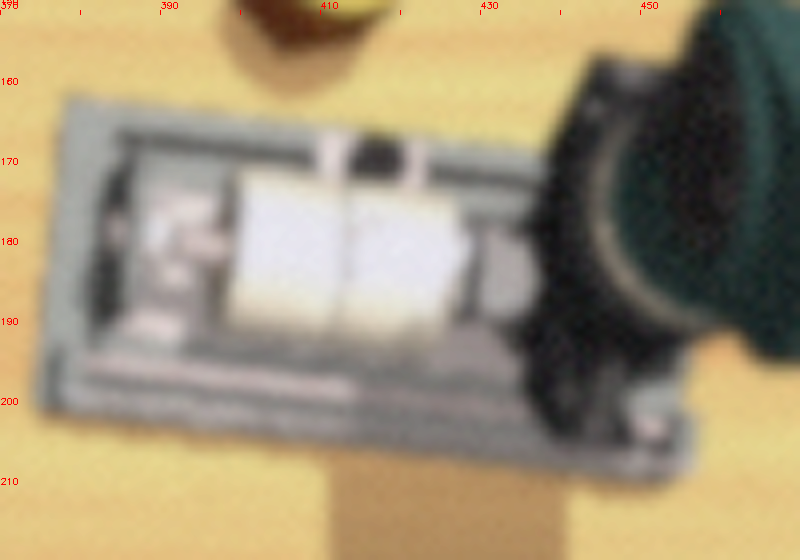

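View pics/s14.png

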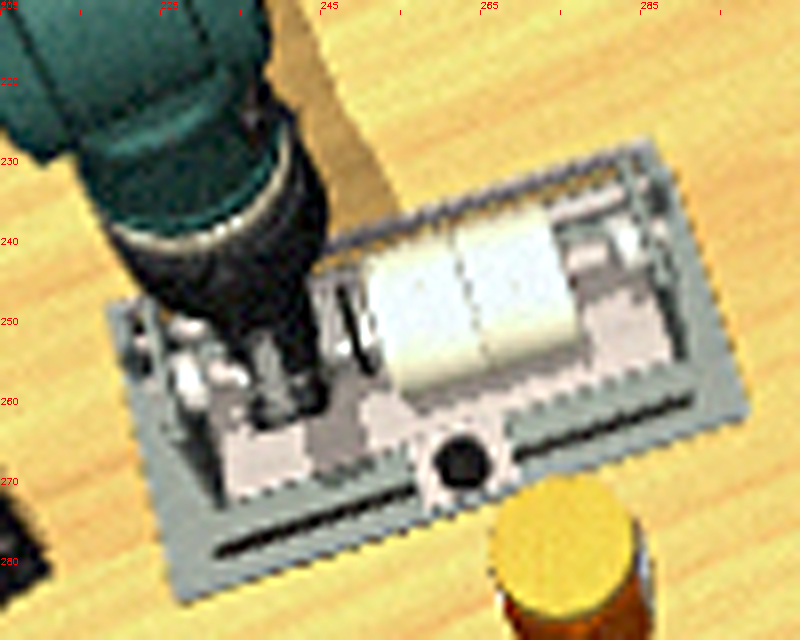

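Request:
{"name": "play_rows", "arguments": {
  "commands": [
    [0,-0.2,-0.3,0.33,0.1,0,255],
    [0,-0.2,-0.5,0.33,0.2,0,255],
    [0,-0.2,-0.5,0.33,0.2,0,255],
    [0,-0.2,-0.5,0.1,0.2,0,255],
    [0,-0.2,-0.5,-0.1,0.2,0,255],
    [0,-0.2,-0.5,-0.1,0.2,0,255]
  ]
}}

```text
time: 16.75
eef_pos: [0.5881, -0.3229, 0.0609]
orientation: [-2.336, -2.098, 0.001]
ft_force: [-2.4, -5.4, -2.0]
finger_gap: 0.306
```

```bash
python3 - <<'E'
from mv import *
from plant import eyes
from h import *
I=[]
for i in range(3):
    o,R=tipinfo(); print("axial F",o["ft_force"]@R[:,0]); p,_=eyes.read_camera("scene"); I.append(p)
zoom(np.mean(I,0).astype(np.uint8),205,220,60,50,12,"pics/s15.png")
seat(0,.006)
E
```

```text
t 16.75 p [ 0.5881 -0.3229  0.0609] X yaw 83.8 pitch 0.0 Y.z -0.002 f [-2.44 -5.4  -1.99] m [-1.179  0.512  0.206] gap 0.3059 q [ 0.75  0.78 -0.49  1.82  0.55  0.68 -0.15]
free tip: along 0.0997 lat -0.0003 z -0.0001 F along D -5.63 lat -1.86
  stub: along -0.0863 lat -0.0008 z -0.0001
axial F -5.634434891384026
t 16.80 p [ 0.5881 -0.3229  0.0609] X yaw 83.9 pitch 0.0 Y.z -0.002 f [-2.63 -4.83 -2.08] m [-1.148  0.501  0.233] gap 0.2994 q [ 0.75  0.78 -0.49  1.82  0.55  0.68 -0.15]
free tip: along 0.0997 lat -0.0002 z -0.0001 F along D -5.08 lat -2.11
  stub: along -0.0863 lat -0.0007 z -0.0001
axial F -5.088562846343225
t 16.85 p [ 0.5881 -0.3229  0.0609] X yaw 83.9 pitch 0.0 Y.z -0.002 f [-0.95 -4.5  -2.02] m [-1.185  0.47   0.198] gap 0.2994 q [ 0.75  0.78 -0.49  1.82  0.55  0.68 -0.15]
free tip: along 0.0998 lat -0.0003 z -0.0001 F along D -4.58 lat -0.47
  stub: along -0.0862 lat -0.0007 z -0.0001
axial F -4.580123199799314
yaw 0 c 0.006: turn [-0.1  -0.01 -0.15] shift [-0.58  0.07 -0.01] rows>= 0.1
```

View pics/s15.png

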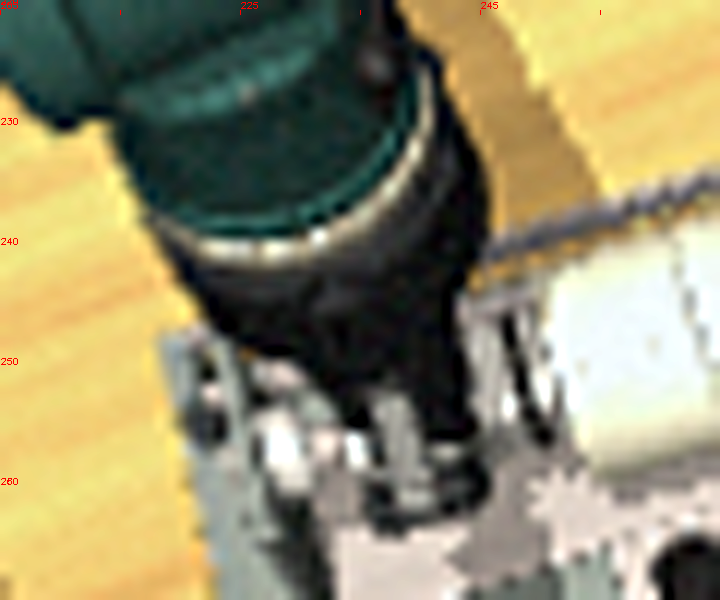

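```bash
python3 - <<'E'
from mv import *
from plant import eyes
from h import *
I=[]
for i in range(4): I.append(eyes.read_camera("scene")[0].astype(float))
a=np.mean(I,0); x0,y0,w,h,s=215,235,40,40,16
c=np.clip(cv2.resize(a[y0:y0+h,x0:x0+w],None,fx=s,fy=s,interpolation=cv2.INTER_CUBIC)*1.6,0,255).astype(np.uint8)
cv2.imwrite("pics/s16raw.png",c)
lat=np.array([D[1],-D[0],0]);k=np.array([0,0,1.])
def ell(center,r,ax1,ax2,col):
    t=np.linspace(0,2*np.pi,60); P=center+r*np.outer(np.cos(t),ax1)+r*np.outer(np.sin(t),ax2)
    q=((proj("scene",P)-[x0,y0]+.5)*s).astype(int); cv2.polylines(c,[q.reshape(-1,1,2)],True,col,1)
rim=MID-.085*D
ell(rim,.013,lat,k,(0,0,255)); ell(rim,.009,lat,k,(0,0,255)); ell(MID-.095*D,.013,lat,k,(0,128,255))
o,R=tipinfo(); e=o["eef_pos"]+R@[-.036,0,-OFF]; e2=o["eef_pos"]+R@[-.026,0,-OFF]
ell(e,.006,R[:,1],R[:,2],(255,0,0));ell(e2,.006,R[:,1],R[:,2],(255,0,0))
cv2.imwrite("pics/s16.png",c)
E
```

```text
t 17.10 p [ 0.5881 -0.3229  0.0609] X yaw 83.9 pitch 0.0 Y.z -0.002 f [-3.42 -5.37 -2.36] m [-1.18   0.496  0.176] gap 0.2995 q [ 0.75  0.78 -0.49  1.82  0.55  0.68 -0.15]
free tip: along 0.0997 lat -0.0003 z -0.0001 F along D -5.70 lat -2.84
  stub: along -0.0863 lat -0.0007 z -0.0001
```

View pics/s16.png

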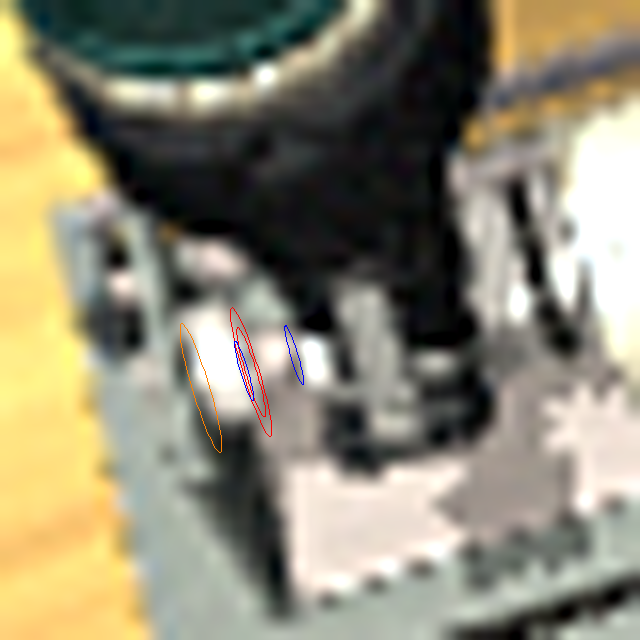

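View pics/s16raw.png

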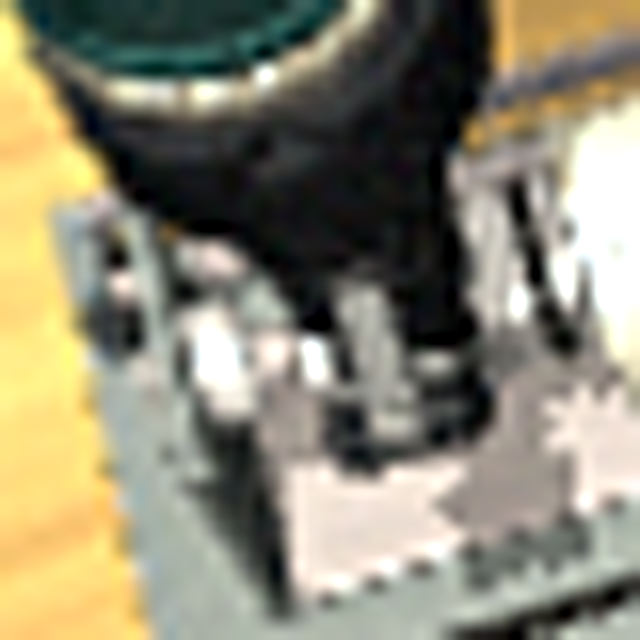

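Request:
{"name": "play_rows", "arguments": {
  "commands": [
    [0,0,0,0.05,0,0,255],
    [0,0,0,-0.02,0,0,255],
    [0,0,0,-0.05,0,0,255],
    [0,0,0,-0.05,0,0,255]
  ]
}}

```text
time: 17.5
eef_pos: [0.588, -0.3231, 0.0609]
orientation: [-2.337, -2.097, 0.001]
ft_force: [-2.0, -4.1, -3.0]
finger_gap: 0.304
```

```bash
python3 - <<'E'
from mv import *
from plant import eyes
for i in range(3):
    o,R=tipinfo(); print("axial F",o["ft_force"]@R[:,0]); p,_=eyes.read_camera("scene")
E
```

```text
t 17.50 p [ 0.588  -0.3231  0.0609] X yaw 83.8 pitch 0.0 Y.z -0.002 f [-1.95 -4.1  -3.03] m [-0.908  0.311  0.186] gap 0.3040 q [ 0.75  0.78 -0.49  1.82  0.55  0.68 -0.15]
free tip: along 0.0995 lat -0.0003 z 0.0000 F along D -4.29 lat -1.51
  stub: along -0.0865 lat -0.0008 z -0.0001
axial F -4.2928581323907995
t 17.55 p [ 0.588  -0.3231  0.0609] X yaw 83.8 pitch 0.0 Y.z -0.002 f [-1.33 -3.56 -3.63] m [-0.883  0.322  0.198] gap 0.3041 q [ 0.75  0.78 -0.49  1.82  0.55  0.68 -0.15]
free tip: along 0.0995 lat -0.0003 z 0.0000 F along D -3.68 lat -0.95
  stub: along -0.0865 lat -0.0008 z -0.0001
axial F -3.6820728663558464
t 17.60 p [ 0.588  -0.3231  0.0609] X yaw 83.8 pitch 0.0 Y.z -0.002 f [-0.67 -3.56 -2.57] m [-0.831  0.285  0.171] gap 0.3021 q [ 0.75  0.78 -0.49  1.82  0.55  0.68 -0.15]
free tip: along 0.0995 lat -0.0003 z 0.0000 F along D -3.61 lat -0.29
  stub: along -0.0865 lat -0.0008 z -0.0001
axial F -3.615845063069613
```

Request:
{"name": "play_rows", "arguments": {
  "commands": [
    [0,0,0,0.25,0,0,255],
    [0,0,0,0.38,0,0,255],
    [0,-0.3,0.3,0.38,-0.1,-0.1,255],
    [0,-0.5,0.5,0.38,-0.15,-0.15,255],
    [0,-0.5,0.5,0.38,-0.15,-0.15,255],
    [0,-0.5,0.5,0.2,-0.15,-0.15,255],
    [0,-0.5,0.5,0,-0.15,-0.15,255],
    [0,-0.5,0.5,-0.1,-0.15,-0.15,255],
    [0,-0.5,0.5,-0.1,-0.15,-0.15,255]
  ]
}}

```text
time: 18.55
eef_pos: [0.5861, -0.3259, 0.0625]
orientation: [2.344, 2.083, -0.014]
ft_force: [-1.8, -7.2, -3.2]
finger_gap: 0.304
```

```bash
python3 - <<'E'
from mv import *
from plant import eyes
for i in range(3):
    o,R=tipinfo(); print("axial F",o["ft_force"]@R[:,0]); p,_=eyes.read_camera("scene")
E
```

```text
t 18.55 p [ 0.5861 -0.3259  0.0625] X yaw 83.3 pitch -0.6 Y.z -0.002 f [-1.81 -7.21 -3.19] m [-1.354  0.316  0.137] gap 0.3035 q [ 0.75  0.77 -0.48  1.82  0.55  0.68 -0.17]
free tip: along 0.0967 lat -0.0003 z -0.0000 F along D -7.36 lat -1.05
  stub: along -0.0893 lat -0.0027 z 0.0019
axial F -7.3411712223446335
t 18.60 p [ 0.5862 -0.3258  0.0625] X yaw 83.3 pitch -0.6 Y.z -0.002 f [-0.71 -5.83 -2.91] m [-1.397  0.361  0.117] gap 0.3026 q [ 0.75  0.77 -0.48  1.82  0.55  0.68 -0.17]
free tip: along 0.0968 lat -0.0003 z -0.0000 F along D -5.87 lat -0.10
  stub: along -0.0892 lat -0.0027 z 0.0019
axial F -5.840043696034645
t 18.65 p [ 0.5862 -0.3257  0.0625] X yaw 83.3 pitch -0.6 Y.z -0.002 f [-1.24 -6.63 -3.63] m [-1.378  0.33   0.155] gap 0.3046 q [ 0.75  0.77 -0.48  1.82  0.55  0.68 -0.17]
free tip: along 0.0968 lat -0.0003 z -0.0000 F along D -6.73 lat -0.54
  stub: along -0.0892 lat -0.0027 z 0.0019
axial F -6.697239085139289
```

Request:
{"name": "play_rows", "arguments": {
  "commands": [
    [0,0,0,0.1,0,0,255],
    [0,0,0,-0.05,0,0,255],
    [0,0,0,-0.2,0,0,255],
    [0,0,0,-0.3,0,0,255],
    [0,0,0,-0.3,0,0,255]
  ]
}}

```text
time: 19.2
eef_pos: [0.5858, -0.3292, 0.0626]
orientation: [2.344, 2.082, -0.014]
ft_force: [-1.4, -5.1, -3.3]
finger_gap: 0.3
```

```bash
python3 - <<'E'
from mv import *
from plant import eyes
from h import *
I=[]
for i in range(3):
    o,R=tipinfo(); print("axial F",o["ft_force"]@R[:,0]); p,_=eyes.read_camera("scene");I.append(p)
zoom(np.mean(I,0).astype(np.uint8),205,215,100,75,8,"pics/s17.png")
E
```

```text
t 19.20 p [ 0.5858 -0.3292  0.0626] X yaw 83.2 pitch -0.6 Y.z -0.002 f [-1.37 -5.08 -3.29] m [-1.025  0.312  0.113] gap 0.3000 q [ 0.75  0.77 -0.48  1.82  0.55  0.68 -0.16]
free tip: along 0.0933 lat -0.0002 z -0.0000 F along D -5.19 lat -0.83
  stub: along -0.0927 lat -0.0027 z 0.0020
axial F -5.167714417028949
t 19.25 p [ 0.5858 -0.3292  0.0626] X yaw 83.2 pitch -0.6 Y.z -0.002 f [-2.24 -5.83 -2.88] m [-1.063  0.27   0.132] gap 0.3022 q [ 0.75  0.77 -0.48  1.82  0.55  0.68 -0.16]
free tip: along 0.0933 lat -0.0003 z -0.0001 F along D -6.03 lat -1.62
  stub: along -0.0926 lat -0.0027 z 0.0019
axial F -6.01765614345294
t 19.30 p [ 0.5858 -0.3291  0.0625] X yaw 83.2 pitch -0.6 Y.z -0.002 f [-1.47 -5.1  -1.71] m [-1.029  0.343  0.132] gap 0.3029 q [ 0.75  0.77 -0.48  1.82  0.55  0.68 -0.16]
free tip: along 0.0935 lat -0.0002 z -0.0001 F along D -5.22 lat -0.93
  stub: along -0.0925 lat -0.0027 z 0.0019
axial F -5.214653978951762
```

View pics/s17.png

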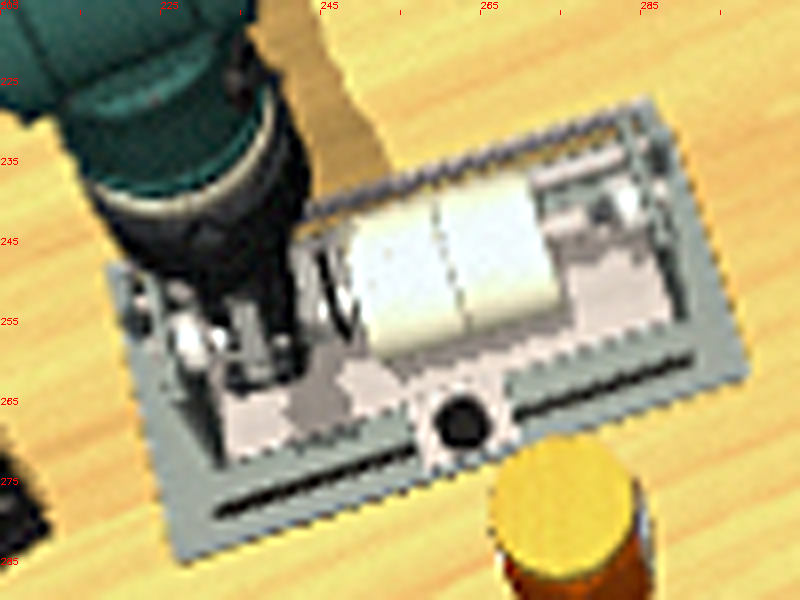

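Request:
{"name": "play_rows", "arguments": {
  "commands": [
    [0,0,0,0.1,0,0,255],
    [0,0,0,0,0,0,255],
    [0,0,0,-0.05,0,0,255],
    [0,0,0,-0.05,0,0,255]
  ]
}}

```text
time: 19.75
eef_pos: [0.5858, -0.3294, 0.0626]
orientation: [2.344, 2.083, -0.014]
ft_force: [-2.3, -3.7, -3.1]
finger_gap: 0.301
```

```bash
python3 - <<'E'
from mv import *
from plant import eyes
for i in range(3):
    o,R=tipinfo(); print("axial F",o["ft_force"]@R[:,0]); p,_=eyes.read_camera("scene")
E
```

```text
t 19.75 p [ 0.5858 -0.3294  0.0626] X yaw 83.2 pitch -0.6 Y.z -0.002 f [-2.28 -3.67 -3.09] m [-0.901  0.317  0.166] gap 0.3014 q [ 0.75  0.77 -0.48  1.82  0.55  0.68 -0.16]
free tip: along 0.0931 lat -0.0003 z -0.0000 F along D -3.89 lat -1.88
  stub: along -0.0929 lat -0.0027 z 0.0019
axial F -3.8838005058089125
t 19.80 p [ 0.5858 -0.3295  0.0626] X yaw 83.2 pitch -0.6 Y.z -0.002 f [-1.53 -4.39 -2.3 ] m [-0.931  0.331  0.162] gap 0.3025 q [ 0.75  0.77 -0.48  1.82  0.55  0.68 -0.16]
free tip: along 0.0931 lat -0.0003 z -0.0000 F along D -4.53 lat -1.06
  stub: along -0.0929 lat -0.0027 z 0.0019
axial F -4.5166700602435945
t 19.85 p [ 0.5858 -0.3295  0.0625] X yaw 83.2 pitch -0.6 Y.z -0.002 f [-0.15 -4.8  -2.93] m [-0.845  0.298  0.123] gap 0.3055 q [ 0.75  0.77 -0.48  1.82  0.55  0.68 -0.16]
free tip: along 0.0931 lat -0.0003 z -0.0000 F along D -4.79 lat 0.36
  stub: along -0.0929 lat -0.0027 z 0.0019
axial F -4.7569805376787855
```

Request:
{"name": "play_rows", "arguments": {
  "commands": [
    [0,0,0,0,0,0,160],
    [0,0,0,0,0,0,130],
    [0,0,0,0,0,0,90],
    [0,0,0,0,0,0,90],
    [0,0,0,0,0,0,90],
    [0,0,0,0,0,0,90]
  ]
}}

```text
time: 20.5
eef_pos: [0.586, -0.3292, 0.0626]
orientation: [2.344, 2.083, -0.013]
ft_force: [-0.2, -0.8, 0.1]
finger_gap: 0.648
```

```bash
python3 - <<'E'
from mv import *
from plant import eyes
from h import *
o,R=tipinfo(); p,_=eyes.read_camera("scene")
zoom(p,205,215,100,75,8,"pics/s18.png")
E
```

```text
t 20.50 p [ 0.586  -0.3292  0.0626] X yaw 83.2 pitch -0.6 Y.z -0.001 f [-0.21 -0.79  0.11] m [ 0.022  0.037 -0.01 ] gap 0.6477 q [ 0.75  0.77 -0.48  1.82  0.55  0.68 -0.16]
free tip: along 0.0934 lat -0.0001 z 0.0001 F along D -0.80 lat -0.13
  stub: along -0.0926 lat -0.0026 z 0.0020
```

View pics/s18.png

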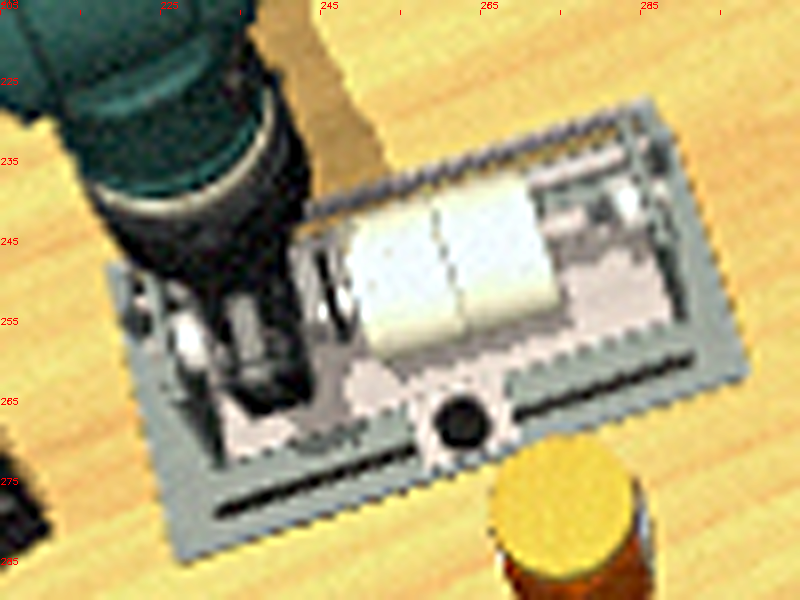

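Released; the force is zero and the spindle stays up. I retract straight up and away.

Request:
{"name": "play_rows", "arguments": {
  "commands": [
    [0,0,0,0,0,-1,90],
    [0,0,0,0,0,-3,90],
    [0,0,0,0,0,-6,90],
    [0,0,0,0,0,-10,90],
    [0,0,0,-3,0,-14,90],
    [0,0,0,-8,-6,-16,90],
    [0,0,0,-12,-10,-16,90],
    [0,0,0,-16,-14,-16,90],
    [0,0,0,-18,-16,-16,90],
    [0,0,0,-18,-16,-16,90]
  ]
}}

```text
time: 21.55
eef_pos: [0.4001, -0.4922, 0.2251]
orientation: [2.353, 2.074, -0.021]
ft_force: [0.5, 0.6, -0.2]
finger_gap: 0.647
```

```bash
python3 - <<'E'
from mv import *
from h import *
I=[];J=[]
for i in range(3):
    I.append(eyes.read_camera("scene")[0]);J.append(eyes.read_camera("top")[0])
cv2.imwrite("pics/sceneF.png",I[0])
zoom(np.mean(I,0).astype(np.uint8),205,215,100,75,8,"pics/s19.png")
zoom(np.mean(J,0).astype(np.uint8),370,150,100,70,8,"pics/t19.png")
st()
E
```

```text
t 21.85 p [ 0.4084 -0.4858  0.2253] X yaw 83.4 pitch -0.6 Y.z 0.000 f [ 0.51  0.68 -0.37] m [ 0.076 -0.039 -0.005] gap 0.6457 q [ 1.21  0.54 -0.6   1.81  0.39  0.9   0.32]
```

View pics/s19.png

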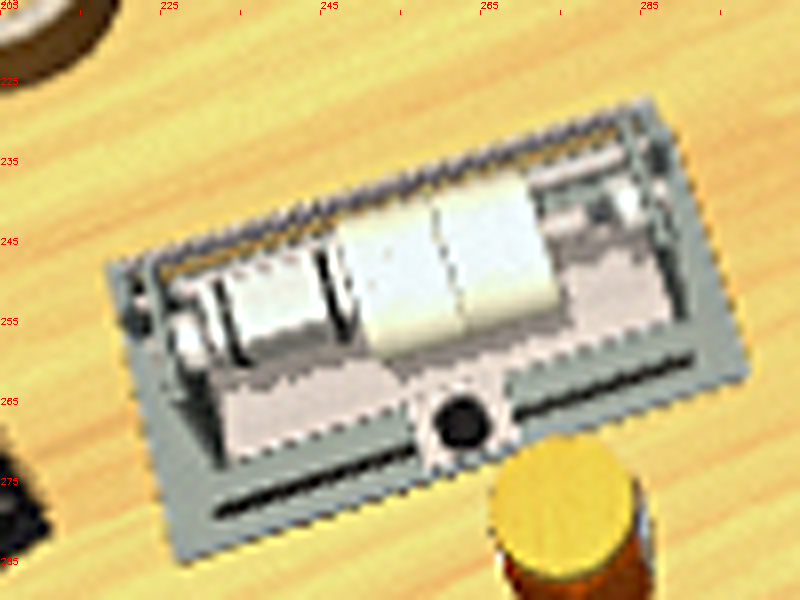

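View pics/t19.png

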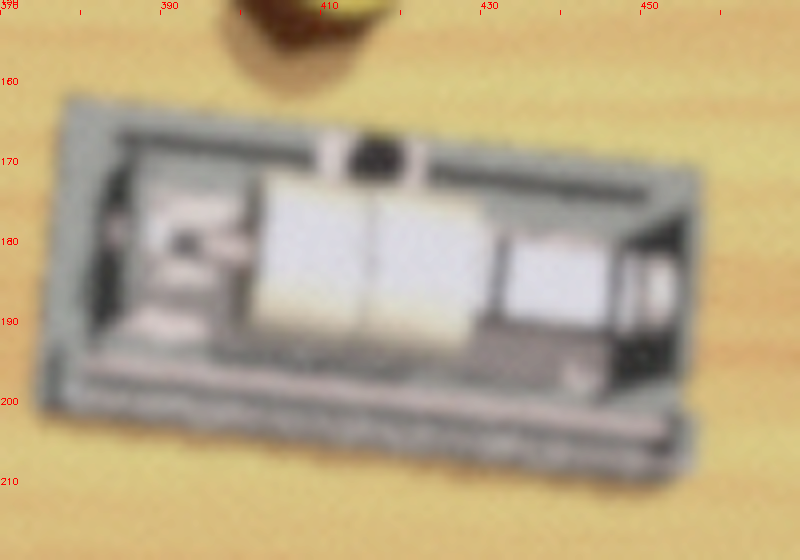

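View pics/sceneF.png

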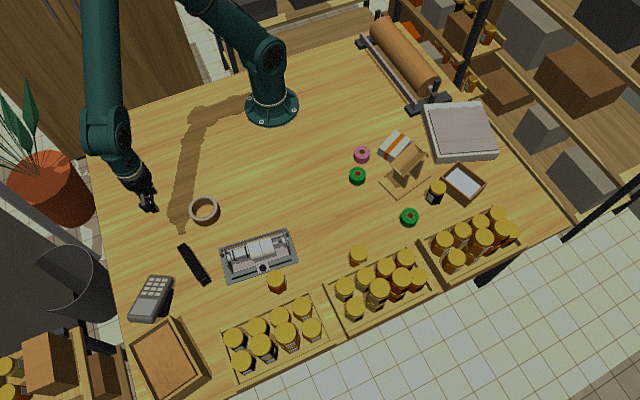

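Request:
{"name": "play_rows", "arguments": {
  "commands": [
    [0,0,0,0,0,0,90],
    [0,0,0,0,0,0,90],
    [0,0,0,0,0,0,90]
  ]
}}

```text
time: 22.15
eef_pos: [0.4095, -0.4849, 0.2254]
orientation: [2.338, 2.088, -0.01]
ft_force: [-0.3, 0.9, 0.8]
finger_gap: 0.647
```

```bash
python3 - <<'E'
from mv import *
from h import *
lat=np.array([D[1],-D[0],0])
for n in M:
    p,d=eyes.read_camera(n); P=cloud(n,d).reshape(-1,3); Q=P-MID
    a,l,z=Q@D,Q@lat,P[:,2]
    m=(z>.045)&(z<.13)&(abs(a)<.11)&(abs(l)<.035)
    for lo in np.arange(-.11,.11,.01):
        w=m&(a>=lo)&(a<lo+.01)
        if w.sum()>3:
            t=np.percentile(z[w],90); tw=w&(z>t-.008); print(n,"%.3f n%d ztop %.3f lat %.4f..%.4f"%(lo,w.sum(),t,l[tw].min(),l[tw].max()))
    a0=cv2.imread(f"pics/{n}0.png"); df=cv2.absdiff(cv2.GaussianBlur(a0,(5,5),0),cv2.GaussianBlur(p,(5,5),0)).max(2)>35
    k,lb,stt,_=cv2.connectedComponentsWithStats(df.astype(np.uint8)); print([list(s) for s in stt[1:] if s[4]>15])
st()
E
```

```text
scene -0.110 n10 ztop 0.089 lat -0.0299..0.0254
scene -0.100 n76 ztop 0.094 lat -0.0310..0.0248
scene -0.090 n25 ztop 0.085 lat -0.0141..0.0082
scene -0.080 n36 ztop 0.085 lat -0.0174..0.0115
scene -0.070 n36 ztop 0.086 lat -0.0174..0.0092
scene -0.060 n38 ztop 0.087 lat -0.0188..0.0082
scene -0.050 n37 ztop 0.086 lat -0.0190..0.0095
scene -0.040 n37 ztop 0.086 lat -0.0183..0.0096
scene -0.030 n44 ztop 0.094 lat -0.0266..0.0185
scene -0.020 n63 ztop 0.095 lat -0.0246..0.0184
scene -0.010 n60 ztop 0.096 lat -0.0257..0.0180
scene -0.000 n63 ztop 0.095 lat -0.0242..0.0174
scene 0.010 n63 ztop 0.094 lat -0.0252..0.0181
scene 0.020 n63 ztop 0.095 lat -0.0244..0.0184
scene 0.030 n62 ztop 0.094 lat -0.0230..0.0204
scene 0.040 n61 ztop 0.094 lat -0.0229..0.0175
scene 0.050 n25 ztop 0.092 lat -0.0219..0.0161
scene 0.060 n13 ztop 0.077 lat -0.0103..0.0017
scene 0.070 n10 ztop 0.078 lat -0.0078..0.0012
scene 0.080 n21 ztop 0.087 lat -0.0140..0.0059
scene 0.090 n55 ztop 0.094 lat -0.0339..0.0254
scene 0.100 n4 ztop 0.079 lat -0.0058..0.0027
[[np.int32(0), np.int32(0), np.int32(190), np.int32(215
[... 2669 characters left out ...]
(999)], [np.int32(601), np.int32(292), np.int32(10), np.int32(12), np.int32(66)], [np.int32(602), np.int32(305), np.int32(15), np.int32(27), np.int32(158)], [np.int32(442), np.int32(323), np.int32(34), np.int32(34), np.int32(577)], [np.int32(475), np.int32(353), np.int32(106), np.int32(47), np.int32(2344)], [np.int32(428), np.int32(358), np.int32(33), np.int32(28), np.int32(536)], [np.int32(610), np.int32(358), np.int32(24), np.int32(7), np.int32(95)], [np.int32(615), np.int32(378), np.int32(16), np.int32(22), np.int32(186)]]
t 22.25 p [ 0.4088 -0.4854  0.2252] X yaw 83.5 pitch -0.5 Y.z 0.000 f [ 0.22 -0.42 -0.12] m [0.031 0.034 0.002] gap 0.6465 q [ 1.21  0.54 -0.6   1.81  0.39  0.9   0.32]
```

```bash
python3 -c "
from plant import job_done
print(job_done())"
```

```text
the job is handed in; nothing more can be done
None
```

The dispenser is loaded and the job was handed in at about 22 s. I ran the spindle through both rolls along the gutter slope and lifted them off together. I set the nose in one cup from the side, compressed the plunger, swung the stub in line and eased it back into the other cup. Then I let go and moved the arm clear.

**One mend on the way:** at the first try the stub caught on its cup's rim with about 3–4 N. I compressed the plunger again, moved the stub end about 2 mm up and 2 mm sideways, and it then slid in to the floor.

**Last checks:**
- **Seating:** the depth images show the spindle level, with its axis about 71 mm high. The grip's end face is about 3 mm from the rim, as it should be with the stub on the floor. The nose is inside its cup.
- **Rolls:** both are on the shaft.
- **Plunger:** the peak spring force I saw was about 9 N (single readings to 9.5 N). By force that is about 14 mm in; by position it is up to about 15 mm. The stop is at 16 mm, so it was not rammed. My two estimates of the cup floor's position differed by about 1.5 mm.
- **Other things:** before-and-after pictures show changes only at the arm, shadows, spindle, rolls and dispenser. No jar or other item looks moved.
- **After release:** the force on the tool is near zero and the gripper touches nothing.

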